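# Snap the shin tube onto the robot's foot

## Task

Fit the shin tube with the blue block onto the spigot of the robot's foot: slide it down so that it pushes the spring button flush, seat it fully home, and turn it until the button pops out through the tube's hole. Work gently, never forcing the tube against the foot, leave it standing locked and released, and leave everything else on the bench where it is.

Things in the scene. Friction and masses are not known exactly. Their poses are not given: they have to be found in the camera images.
- shin_center (a point): centre (half-way up, on the axis) of the loose shin tube: aluminium, about 140 g, 130 mm high, standing upright; bore 29 mm, outside 36 mm across. Its top 32 mm is a blue clamp block, 40 x 40 mm, faces square to the tube's x and y: grip it across two faces, 110 to 120 mm above the lower end. z points up to the block, +x to the side of its one hole, where a white line runs up over the block
- shin_foot (a point): lower end of the shin tube, on its axis: the middle of its bell mouth, which opens at 45 degrees from the 29 mm bore to 38 mm across over the lowest 5 mm; this mouth wedges the button in as the tube slides down
- shin_hole (a point): middle of the shin tube's hole (9 mm square) at the bore: 14.5 mm from the axis along the tube's +x, 25 mm above its lower end
- seat (a point): middle of the seat: flat flange 48 mm across, 45 mm above the bench, on the black ankle block of the aluminium foot (sole 150 x 85 mm, screwed down). z up, +x to the toes (longer end of the sole). The tube's lower end must come to rest on it. The grey spigot, 26 mm thick, rises from it on this axis
- spigot_top (a point): middle of the spigot's tapered top, 62 mm above the seat; axes as the seat's. The spigot with its button stands turned about its axis by up to 1 rad either way from the seat's +x: just where the button looks is not measured and must be felt or seen. It is stiff to turn (1.5 N m)
- button (a joint): brass spring button, 6.4 mm thick, round end, in the spigot's side 25 mm above the seat, looking roughly along the seat's +x. Value: how far it is pressed in, m: 0 fully out (5.5 mm proud), 0.0025 to 0.0055 with the tube's bore over it, 0.0055 flush; 1.6 N to start it, 4 N flush. Popped out through the hole it reads about 0 again and stops the tube from turning or lifting
- spare_center (a point): centre of the spare tube: dark steel, orange block on top, 130 mm high, 36 mm thick, no hole, standing upright on the bench; not to be used. Leave it alone
- servo: black servo motor, 54 x 20 x 42 mm, lying loose; origin in its underside. Leave it alone
- tape: roll of black tape, 60 mm across, 19 mm high; origin in its underside. Leave it alone
- phone: black phone, 135 x 68 x 9 mm; origin in its underside. Leave it alone
- bracket: small aluminium U bracket, 55 x 30 x 30 mm; origin in its underside. Leave it alone
- tray: yellow screw tray, 100 x 75 x 22 mm; origin in its underside. Leave it alone
- driver: screwdriver with a green handle, lying; origin in its underside. Leave it alone

How it is judged (in metres and radians):
On the way:
1. the shin tube is over the spigot and holds the button pressed in (value of joint button above 0.002 m and horizontal distance between shin_foot and seat below 0.006 m and z of shin_foot in the frame of seat below 0.023 m and angle between shin_center's own z axis and vertical below 0.12 rad), for 0.05 s.
At the end, for the whole second after the job is handed in: The shin tube stands upright (within 0.08 rad) on the seat of the foot: its lower end within 4 mm sideways and 3 mm in height of the seat, the button out through its hole (pressed in by less than 1.5 mm), the tube released and at rest (value of joint button below 0.0015 m and horizontal distance between shin_foot and seat below 0.004 m and z of shin_foot in the frame of seat between -0.003 and 0.003 m and angle between shin_center's own z axis and vertical below 0.08 rad and linear speed of shin below 0.02 m/s); the robot touches nothing.
It fails at once if the shin tube is forced against the foot with more than 40 N (contact force between shin and foot above 40 N).
It fails at once if one of the other things on the bench is moved by more than 30 mm (distance of any of spare_center, servo, tape, phone, bracket, tray, driver from where it was at the start of the episode above 0.03 m).
It also fails if it takes over 67 s, if anything falls off the work surface, if the arm or the gripper's body presses on something with over 40 N, if the wrist force passes 120 N, or if a joint passes its speed limit or range.

## Robot

A 6-joint arm with a two-finger parallel gripper is mounted at the origin on the work surface. World frame = base frame: x ahead of the robot, y to its left, z up, the work surface at z = 0. Lengths are in mm, angles in rad, forces in N, time in s.
With the tool pointing down it reaches from about 250 to 725 mm from the base axis. Payload 4 kg.
Tool frame: the origin (TCP) lies at the centre of the arm's flange, where the gripper is bolted on; the fingertips stand 173 mm ahead of it and the grasp point (between the pads) lies 155 mm ahead of it; z points along the fingers, x is the direction in which the jaws open and shut, and the axes are right-handed (so a half turn about z gives the same grasp; the last joint's range is limited). The gripper opens to 85 mm and grips with 20 to 120 N. Pads are 22 mm wide; open, the fingers measure 114 mm over their backs; the gripper's body (76 mm by 85 mm) begins 54 mm behind the grasp point. The pads swing forward as they close: fully open they stand 13 mm farther back than shut.
Start: joints at [1.25, 0.241, 0.005, 1.335, 0, 1.571], TCP at [157.661, 474.492, 404.706] pointing down, gripper open.
Joint ranges: [-2.72, 2.72], [-1.05, 1.87], [-1.09, 1.28], [-1.99, 2.15], [-1.42, 1.44], [-3.14, 3.14]. Speed limits (rad/s): [2.79, 2.79, 3.14, 3.14, 3.14, 3.14].

## Interface

Orientations are given as a unit quaternion [w, x, y, z].
In Python, from cell import ctrl gives the robot as it stands.
- The arm moves only by the tool play_rows, never from a script. Its argument "rows" is a list of rows, each a list of 7 numbers: the shift along the tool's x, y, z in m, then the turn, a rotation vector about the tool's x, y, z in rad, then the opening, from 0 (shut) to 1 (fully open). A call has 1 to 20 rows; each row shifts and turns the commanded pose from where the row before left it, along the tool's axes as they then stand; what a row does not reach is not made up. A row lasts 1/10 s, in which the tool goes at most 50 mm and 8.59 degrees, less where a joint would pass 70% of its speed; a pose out of reach is approached as far as the arm can. A call with a gripper value outside its range is refused whole. The fingers move at their own pace and stop on an object; "force" is the grip in N (left out, the last holds). Time passes only in rows, so rows that do not move let the fingers close. It gives the time, the measured TCP pose, the force and the opening at its end, in the units of the state.
- ctrl.state(): the state, without advancing time (a new reading comes with each control period).
- ctrl.snapshot(name): name is "scene" or "top" or "wrist"; returns a dict with "image" (384x512x3 uint8, red, green, blue), "fx", "fy", "cx", "cy" (pixels), "k1" (the pictures are not rectified: a ray, as slopes to the right and down, at radius r is drawn at 1 + k1 r^2 times it, then the intrinsics apply), "R" (3x3) and "t" (3): a world point X has camera coordinates R X + t. Camera axes: x right, y down, z forward; pixel columns grow to the right and rows downward; lengths in mm; the calibration is good to about 2 mm. A picture is of the moment at which its call begins. There is no depth.
- ctrl.sign_off(): hands the job in, once; it reports no verdict.
The state is a dict: "time": time; "joint_pos": joint angles; "joint_velocities": joint speeds; "joint_efforts": joint torques, N m; "ee_pos": TCP position; "ee_rot": TCP orientation; "wrist_force": force on the tool from outside, world axes, zero at the start; "wrist_torque": the same for the moment, N m; "grip_width": finger opening in mm.
Only numpy, scipy, OpenCV 4.12 (cv2) and the standard library are available. Lean on these libraries where they do the work, as an engineer would, in place of code of your own. Each camera call takes 0.05 s, during which the arm holds its last target.

## Working session

There is one attempt and no reset: what is moved stays moved. The work goes in short steps, Python scripts to look and compute and a tool call to move; the robot and the scene stay as the last step left them, time stands still between calls to the robot, and variables do not carry over. Pictures are saved under pics/ and viewed, and the job is handed in when it is done.

Besides the shell and the picture viewer there is one more tool, called after "Emit:" as name([rows], argument=value, ...), one row to a line, values as JSON. play_rows: Moves the arm, as the interface text tells. Its arguments: {"type":"object","properties":{"rows":{"type":"array"},"force":{"type":"number"}},"required":["rows"]}

```bash
ls; mkdir -p pics; python3 - <<'E'
from cell import ctrl
import cv2,pickle
d={}
for n in ["scene","top","wrist"]:
    s=ctrl.snapshot(n); d[n]=s
    cv2.imwrite(f"pics/{n}0.png",cv2.resize(s["image"][:,:,::-1],(768,576),interpolation=cv2.INTER_CUBIC))
    print(n,s["fx"],s["fy"],s["cx"],s["cy"],s["k1"],s["R"],s["t"])
pickle.dump(d,open("s0.pkl","wb"))
print(ctrl.state())
E
```

```text
pics
scene 392.0066948693649 392.0066948693649 257.82509877249726 190.6851956962527 -0.07906089988491413 [[-0.70167738  0.71242951  0.00964601]
 [ 0.46020907  0.46351577 -0.75720588]
 [-0.54392689 -0.52687505 -0.65310506]] [ 393.66145552 -220.61160882 1270.2193508 ]
top 482.70353408048436 482.70353408048436 257.933482066571 184.5200427220769 0.003911658150515411 [[-0.00746753 -0.99995472 -0.0058988 ]
 [-0.99394536  0.00806906 -0.10957883]
 [ 0.10962147  0.0050448  -0.9939606 ]] [  54.74202039  601.0754683  1130.1739594 ]
wrist 307.5164235743945 307.5164235743945 252.76028340338996 188.01489843092185 -0.023459451004468716 [[ 0.31592869  0.94877985 -0.00242161]
 [ 0.90728629 -0.30136345  0.29327743]
 [ 0.27752594 -0.09485184 -0.95602431]] [-499.59077882  -36.72650942  379.54204682]
{'time': 0.15, 'joint_pos': array([ 1.25000666e+00,  2.41260860e-01,  4.00507127e-03,  1.33520617e+00,
       -1.25037816e-05,  1.57077947e+00]), 'joint_velocities': array([ 0.00047693, -0.00047981,  0.00429589, -0.00062333,  0.00140061,
       -0.00111171]), 'joint_efforts': array([ 1.93646574e-04, -3.72635221e+01,  2.52638304e+01,  1.23752418e-02,
        7.57449152e-05, -8.43573787e-06]), 'ee_pos': array([157.5942508 , 474.29627497, 403.99584928]), 'ee_rot': array([ 4.92344135e-04,  8.10955955e-01,  5.85106610e-01, -6.71726414e-04]), 'wrist_force': array([-0.53938653,  0.16154035,  0.22944386]), 'wrist_torque': array([ 0.04388767, -0.02776405,  0.03206105]), 'grip_width': 85.35850307331293}
```

View pics/scene0.png

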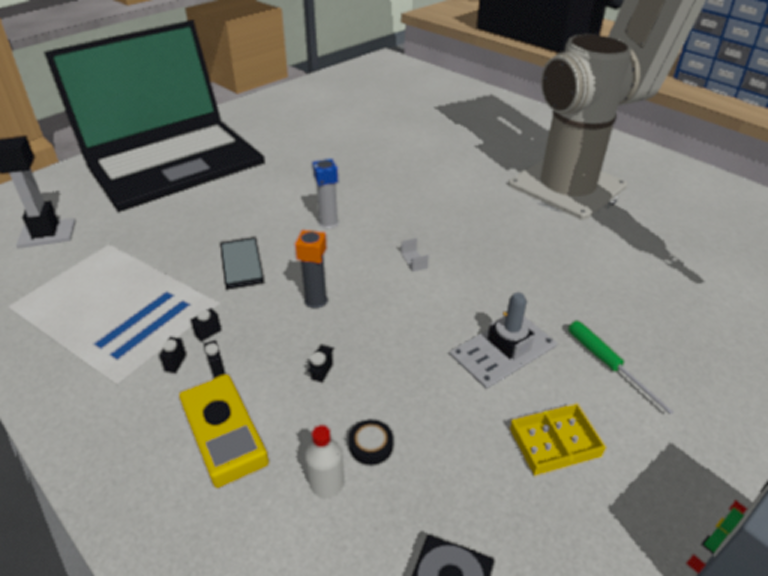

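View pics/top0.png

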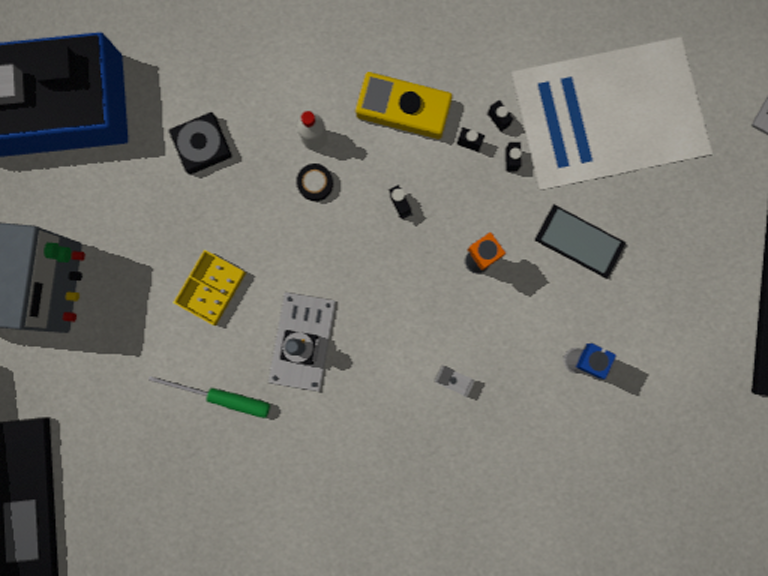

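View pics/wrist0.png

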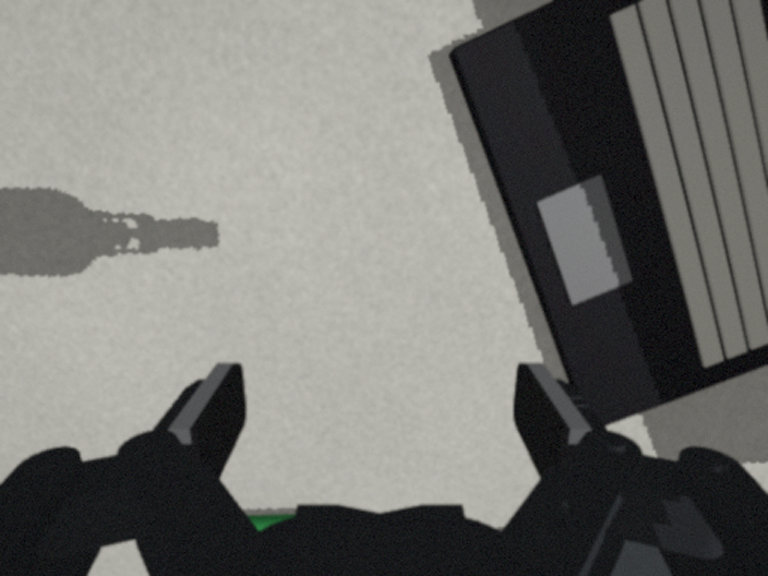

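```bash
cat > h.py <<'E'
import numpy as np,cv2
from scipy.spatial.transform import Rotation as Rot
def K(s): return np.array([[s["fx"],0,s["cx"]],[0,s["fy"],s["cy"]],[0,0,1]])
def dist(s): return np.array([s["k1"],0,0,0,0.])
def proj(s,P):
    P=np.atleast_2d(np.asarray(P,float)); r=cv2.Rodrigues(s["R"])[0]
    return cv2.projectPoints(P.reshape(-1,1,3),r,s["t"],K(s),dist(s))[0][:,0]
def ray(s,uv):
    p=cv2.undistortPoints(np.array([[uv]],float),K(s),dist(s))[0,0]
    d=s["R"].T@np.array([p[0],p[1],1]); o=-s["R"].T@s["t"]; return o,d/np.linalg.norm(d)
def atz(s,uv,z):
    o,d=ray(s,uv); return o+d*(z-o[2])/d[2]
def crop(s,u0,v0,w,h,name,k=8):
    im=s["image"][int(v0):int(v0+h),int(u0):int(u0+w),::-1]
    cv2.imwrite(f"pics/{name}.png",cv2.resize(im,None,fx=k,fy=k,interpolation=cv2.INTER_CUBIC))
E
python3 - <<'E'
import pickle;from h import *
d=pickle.load(open("s0.pkl","rb"))
a=d["top"]["image"]; b=d["scene"]["image"]
R=lambda im,u,v,w:cv2.resize(im[v:v+w,u:u+w,::-1],(400,400),interpolation=cv2.INTER_CUBIC)
cv2.imwrite("pics/c1.png",np.hstack([R(a,372,215,50),R(a,170,185,80)]))
cv2.imwrite("pics/c2.png",np.hstack([R(b,190,100,56),R(b,295,185,80)]))
E
```

```text
(no output)
```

View pics/c1.png

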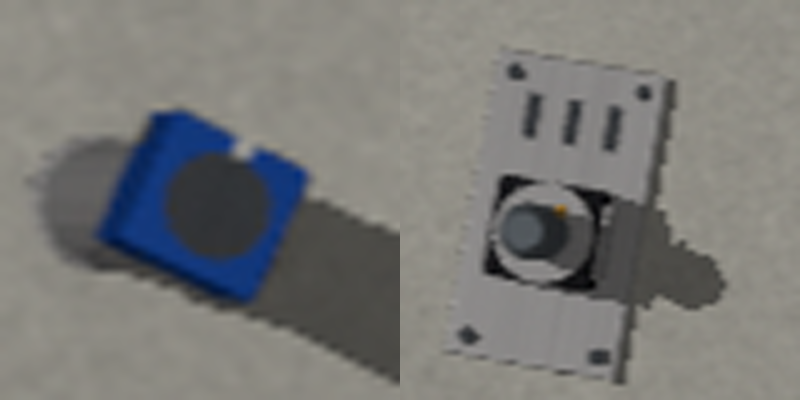

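View pics/c2.png

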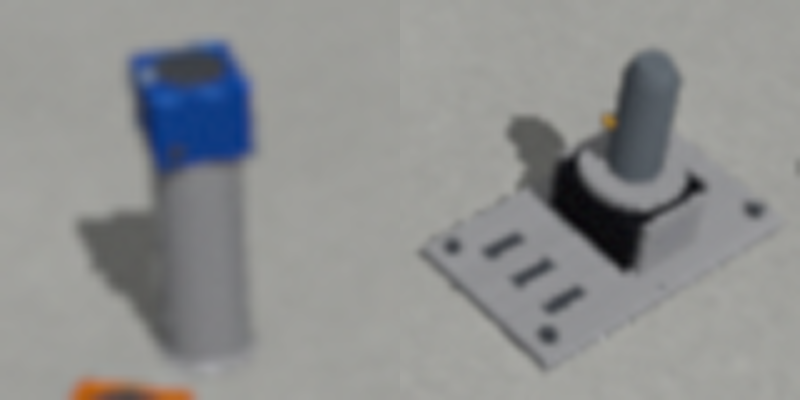

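```bash
python3 - <<'E'
import pickle;from h import *
d=pickle.load(open("s0.pkl","rb"))
t=d["top"];s=d["scene"]
p=lambda n,x:print(n,np.round(x,1))
T=lambda u,v:(372+u/8,215+v/8)
F=lambda u,v:(170+u/5,185+v/5)
G=lambda u,v:(190+u*56/400,100+v*56/400)
H=lambda u,v:(295+u/5,185+v/5)
p("block top c",atz(t,T(217,205),130)); p("white",atz(t,T(243,150),130))
p("corner TR",atz(t,T(310,180),130)); p("corner BR",atz(t,T(248,300),130)); p("corner TL",atz(t,T(180,112),130))
p("scene block top",atz(s,G(192,68),130)); p("scene white",atz(s,G(147,72),130))
p("seat",atz(t,F(143,233),45)); p("spig top",atz(t,F(125,228),107)); p("button",atz(t,F(160,210),70))
p("scene spig top",atz(s,H(250,60),107)); p("scene seat",atz(s,H(238,170),45)); p("scene btn",atz(s,H(208,121),70))
for n,c in dict(toeL=(105,50),toeR=(270,78),heelL=(45,352),heelR=(220,380)).items(): p(n,atz(t,F(*c),5))
p("spare",atz(t,(487/1.5,250/1.5),130));p("bracket",atz(t,(460/1.5,382/1.5),15))
E
```

```text
block top c [ 465.5 -256.7  130. ]
white [ 480.3 -264.4  130. ]
corner TR [ 472.1 -282.2  130. ]
corner BR [ 439.9 -264.1  130. ]
corner TL [ 490.8 -247.7  130. ]
scene block top [ 466.1 -252.   130. ]
scene white [ 480.3 -261.8  130. ]
seat [489.5 191.   45. ]
spig top [490.9 191.1 107. ]
button [499.7 179.9  70. ]
scene spig top [492.  191.3 107. ]
scene seat [492.3 196.7  45. ]
scene btn [500.  181.5  70. ]
toeL [579.9 215.4   5. ]
toeR [565.5 134.    5. ]
heelL [432.8 243.4   5. ]
heelR [418.7 158.2   5. ]
spare [629.4 -98.6 130. ]
bracket [432.6 -65.9  15. ]
```

```bash
cat >> h.py <<'E'
def tool(st):
    q=st["ee_rot"]; return Rot.from_quat([q[1],q[2],q[3],q[0]])
def report(st,tgt,yaw=None):
    R=tool(st); M=R.as_matrix(); y=np.arctan2(M[1,0],M[0,0])
    print("t",round(st["time"],2),"pos",np.round(st["ee_pos"],1),"yaw",round(y,4),"z",np.round(M[:,2],4),"F",np.round(st["wrist_force"],1),"T",np.round(st["wrist_torque"],2),"w",round(st["grip_width"],1),"q",np.round(st["joint_pos"],2))
    if yaw is None: yaw=y
    D=Rot.from_euler("z",yaw)*Rot.from_euler("x",np.pi)
    print("turn rotvec(tool):",np.round((R.inv()*D).as_rotvec(),4))
    if tgt is not None:
        dd=np.array(tgt)-st["ee_pos"]
        print("shift before-turn frame",np.round(R.inv().apply(dd),1)," after-turn frame",np.round(D.inv().apply(dd),1))
E
python3 - <<'E'
from h import *; from cell import ctrl
report(ctrl.state(),[465.5,-255,350],1.07)
E
```

```text
t 0.15 pos [157.6 474.3 404. ] yaw 1.25 z [-5.0e-04 -1.6e-03 -1.0e+00] F [-0.5  0.2  0.2] T [ 0.04 -0.03  0.03] w 85.4 q [ 1.25  0.24  0.    1.34 -0.    1.57]
turn rotvec(tool): [0.0002 0.0017 0.18  ]
shift before-turn frame [-594.9  522.1   55. ]  after-turn frame [-491.9  620.2   54. ]
```

Emit:
play_rows([
  [0,0,0,0,0,0.09,1],
  [0,0,0,0,0,0.09,1],
  [-0.027,0.034,0.003,0,0,0,1],
  [-0.027,0.034,0.003,0,0,0,1],
  [-0.027,0.034,0.003,0,0,0,1],
  [-0.027,0.034,0.003,0,0,0,1],
  [-0.027,0.034,0.003,0,0,0,1],
  [-0.027,0.034,0.003,0,0,0,1],
  [-0.027,0.034,0.003,0,0,0,1],
  [-0.027,0.034,0.003,0,0,0,1],
  [-0.027,0.034,0.003,0,0,0,1],
  [-0.027,0.034,0.003,0,0,0,1],
  [-0.027,0.034,0.003,0,0,0,1],
  [-0.027,0.034,0.003,0,0,0,1],
  [-0.027,0.034,0.003,0,0,0,1],
  [-0.027,0.034,0.003,0,0,0,1],
  [-0.027,0.034,0.003,0,0,0,1],
  [-0.027,0.034,0.003,0,0,0,1],
  [0,0,0,0,0,0,1],
  [0,0,0,0,0,0,1],
])

```text
time: 2.15
ee_pos: [427.2, -166.3, 355.9]
ee_rot: [-0.001, 0.861, 0.509, -0.001]
wrist_force: [0.6, 0.9, 0.1]
grip_width: 85.5
```

```bash
python3 - <<'E'
from h import *; from cell import ctrl
report(ctrl.state(),[465.5,-255,350],1.07)
s=ctrl.snapshot("wrist"); crop(s,0,0,512,384,"w1",1.5)
print(proj(s,[465.5,-255,130])*1.5)
E
```

```text
t 2.15 pos [ 427.2 -166.3  355.9] yaw 1.0678 z [-0.0019  0.0011 -1.    ] F [0.6 0.9 0.1] T [ 0.01 -0.03 -0.01] w 85.5 q [-0.37  0.19 -0.19  1.19  0.    0.13]
turn rotvec(tool): [-0.0022 -0.0001 -0.0022]
shift before-turn frame [-59.2  76.3   5.8]  after-turn frame [-59.4  76.1   5.9]
[[260.38025182 459.32034554]]
```

View pics/w1.png

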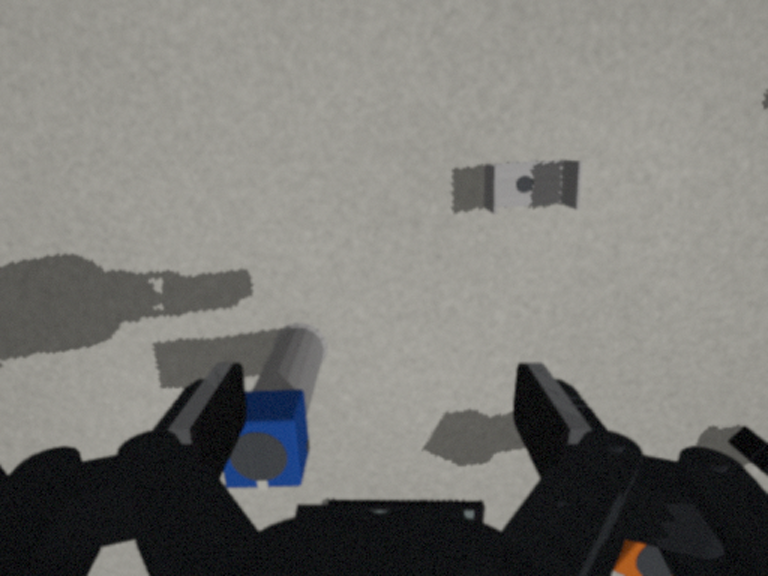

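Emit:
play_rows([
  [-0.02,0.0253,0.002,0,0,-0.002,1],
  [-0.02,0.0253,0.002,0,0,0,1],
  [-0.0193,0.0253,0.002,0,0,0,1],
  [0,0,0,0,0,0,1],
  [0,0,0,0,0,0,1],
  [0,0,0,0,0,0,1],
])

```text
time: 2.8
ee_pos: [465.2, -252.5, 350.8]
ee_rot: [-0.001, 0.859, 0.511, -0.0]
wrist_force: [0.0, 0.5, -0.3]
grip_width: 85.4
```

```bash
python3 - <<'E'
from h import *; from cell import ctrl
report(ctrl.state(),[465.5,-255,267],1.07)
s=ctrl.snapshot("wrist"); crop(s,100,184,300,200,"w2",2.5)
print((proj(s,[465.5,-255,130])-[100,184])*2.5)
print((proj(s,[465.5,-255,0])-[100,184])*2.5)
t=ctrl.snapshot("top"); crop(t,350,200,80,70,"t2",8)
E
```

```text
t 2.8 pos [ 465.2 -252.5  350.8] yaw 1.0738 z [-8.e-04  8.e-04 -1.e+00] F [ 0.   0.5 -0.3] T [ 0.01 -0.01 -0.01] w 85.4 q [-0.5   0.33 -0.02  1.23  0.   -0.  ]
turn rotvec(tool): [-0.0011 -0.0003  0.0038]
shift before-turn frame [-2.1  1.5 83.8]  after-turn frame [-2.1  1.4 83.8]
[[371.90732405  80.55038217]]
[[375.77601018 -35.22466276]]
```

View pics/w2.png

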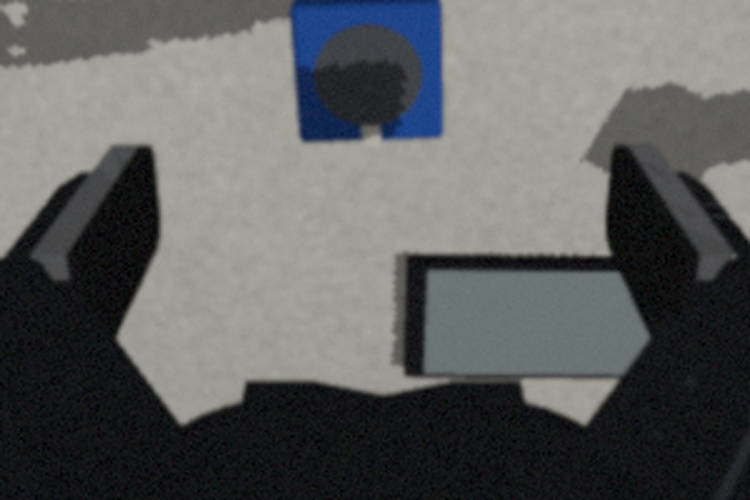

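```bash
python3 - <<'E'
from h import *; from cell import ctrl
s=ctrl.snapshot("wrist"); f=lambda u,v:(100+u/2.5-.3,184+v/2.5-.3)
c=atz(s,f(369,76),130);a=atz(s,f(302,140),130);b=atz(s,f(442,135),130);w=atz(s,f(371,132),130)
e=b-a;print(c,a,b,np.linalg.norm(e),"edge yaw",np.arctan2(e[1],e[0]),"white",w-c,np.arctan2(*(w-c)[1::-1]))
n=np.array([e[1],-e[0],0])/np.linalg.norm(e); m=(a+b)/2; print("centre from edge", m-20*n,m+20*n)
report(ctrl.state(),[465.5,-255,267],1.07)
E
```

```text
[ 464.03059108 -255.46998974  130.        ] [ 471.73030727 -280.52394143  130.        ] [ 488.5772126  -246.34905444  130.        ] 38.101720693024305 edge yaw 1.1127953138184172 white [14.55508352 -7.38911134  0.        ] -0.4697610555252389
centre from edge [ 462.21499687 -254.59337746  130.        ] [ 498.092523   -272.27961841  130.        ]
t 2.95 pos [ 465.4 -252.9  351.1] yaw 1.0735 z [ 1.e-04  0.e+00 -1.e+00] F [0.4 0.2 0.2] T [-0.01  0.01 -0.  ] w 85.4 q [-0.5   0.33 -0.02  1.22  0.   -0.  ]
turn rotvec(tool): [ 0.0001 -0.0001  0.0035]
shift before-turn frame [-1.8  1.1 84.1]  after-turn frame [-1.8  1.1 84.1]
```

Emit:
play_rows([
  [-0.0025,0,0.014,0,0,-0.017,1],
  [0,0,0.014,0,0,0,1],
  [0,0,0.014,0,0,0,1],
  [0,0,0.014,0,0,0,1],
  [0,0,0.014,0,0,0,1],
  [0,0,0.014,0,0,0,1],
  [0,0,0,0,0,0,1],
  [0,0,0,0,0,0,1],
], force=25)

```text
time: 3.75
ee_pos: [464.4, -255.8, 267.0]
ee_rot: [-0.0, 0.855, 0.518, -0.0]
wrist_force: [-1.2, 0.1, 0.3]
grip_width: 85.7
```

```bash
python3 - <<'E'
from h import *; from cell import ctrl
report(ctrl.state(),[464.3,-255.2,267],1.09)
s=ctrl.snapshot("wrist"); crop(s,100,184,300,200,"w3",2.5)
s=ctrl.snapshot("scene"); crop(s,160,40,120,120,"s3",5)
E
```

```text
t 3.75 pos [ 464.4 -255.8  267. ] yaw 1.0896 z [-3.e-04  2.e-04 -1.e+00] F [-1.2  0.1  0.3] T [-0.04 -0.04  0.02] w 85.7 q [-0.5   0.4  -0.15  1.02  0.   -0.02]
turn rotvec(tool): [-0.0003 -0.     -0.0004]
shift before-turn frame [ 0.5 -0.4  0. ]  after-turn frame [ 0.5 -0.4  0. ]
```

View pics/w3.png

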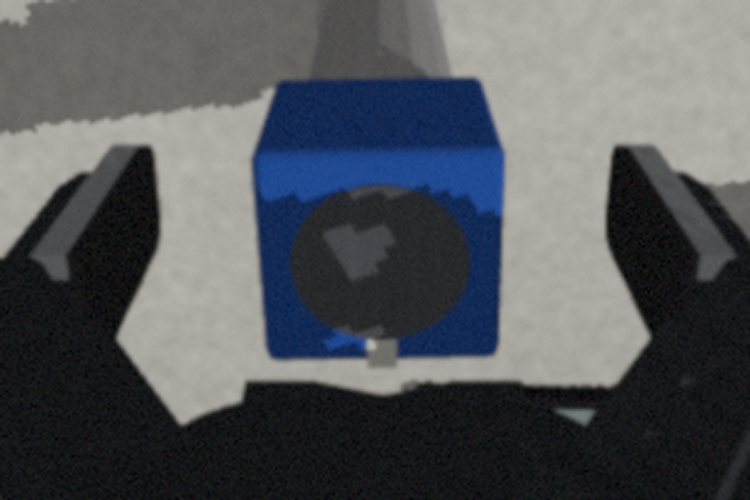

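View pics/s3.png

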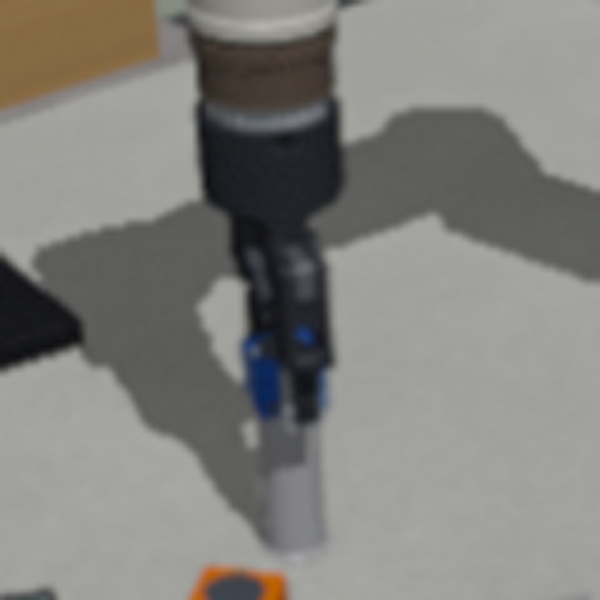

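Emit:
play_rows([
  [0,0,0,0,0,0,0],
  [0,0,0,0,0,0,0],
  [0,0,0,0,0,0,0],
  [0,0,0,0,0,0,0],
  [0,0,0,0,0,0,0],
  [0,0,0,0,0,0,0],
  [0,0,0,0,0,0,0],
  [0,0,0,0,0,0,0],
], force=30)

```text
time: 4.65
ee_pos: [464.6, -256.4, 267.1]
ee_rot: [0.0, 0.855, 0.518, 0.0]
wrist_force: [-0.6, 0.5, 4.2]
grip_width: 39.6
```

Emit:
play_rows([
  [0,0,0,0,0,0,0],
  [0,0,0,0,0,0,0],
  [0,0,0,0,0,0,0],
], force=60)

```text
time: 4.95
ee_pos: [464.6, -256.4, 267.2]
ee_rot: [0.0, 0.855, 0.518, 0.0]
wrist_force: [-0.8, -0.3, 5.8]
grip_width: 39.8
```

```bash
python3 - <<'E'
from h import *; from cell import ctrl
report(ctrl.state(),[464.3,-255.2,267],1.09)
s=ctrl.snapshot("wrist"); crop(s,100,184,300,200,"w4",2.5)
E
```

```text
t 4.95 pos [ 464.6 -256.4  267.2] yaw 1.089 z [ 7.e-04 -6.e-04 -1.e+00] F [-0.8 -0.3  5.8] T [0.01 0.17 0.02] w 39.8 q [-0.5   0.4  -0.15  1.02 -0.   -0.02]
turn rotvec(tool): [ 0.0009  0.0002 -0.001 ]
shift before-turn frame [ 0.9 -0.8  0.2]  after-turn frame [ 0.9 -0.8  0.2]
```

View pics/w4.png

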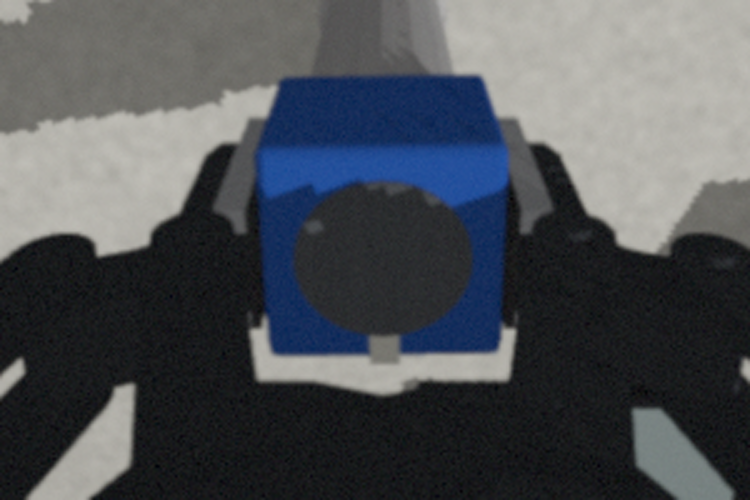

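```bash
python3 - <<'E'
from h import *; from cell import ctrl
s=ctrl.snapshot("wrist"); f=lambda u,v:(100+u/2.5-.3,184+v/2.5-.3)
st=ctrl.state()
for p in [(383,258),(384,350),(268,352),(500,352),(258,148),(507,148)]:
    c=atz(s,f(*p),130); print(np.round(c,1),np.round(tool(st).inv().apply(c-st["ee_pos"]),1))
E
```

```text
[ 463.  -254.9  130. ] [  0.6  -2.2 137.2]
[ 479.  -263.1  130. ] [  0.8  15.8 137.2]
[ 470.4 -280.5  130. ] [-18.7  16.3 137.2]
[ 488.4 -246.1  130. ] [ 20.2  16.3 137.2]
[ 436.9 -262.7  130. ] [-18.4 -21.7 137.2]
[ 454.5 -229.1  130. ] [ 19.5 -21.7 137.2]
```

Emit:
play_rows([
  [0,0,-0.015,0,0,0,0],
  [0,0,-0.025,0,0,0,0],
  [0,0,-0.025,0,0,0,0],
  [0,0,-0.025,0,0,0,0],
  [0,0,-0.025,0,0,0,0],
  [0,0,-0.025,0,0,0,0],
  [0,0,0,0,0,0,0],
])

```text
time: 5.75
ee_pos: [465.2, -256.6, 409.5]
ee_rot: [0.002, 0.855, 0.518, 0.001]
wrist_force: [0.4, -0.4, -0.9]
grip_width: 39.6
```

Emit:
play_rows([
  [0.015,-0.0065,0,0,0,0,0],
  [0.03,-0.013,0,0,0,0,0],
  [0.03,-0.013,0,0,0,0,0],
  [0.03,-0.013,0,0,0,0,0],
  [0.03,-0.013,0,0,0,0,0],
  [0.03,-0.013,0,0,0,0,0],
  [0.03,-0.013,0,0,0,0,0],
  [0.03,-0.013,0,0,0,0,0],
  [0.03,-0.013,0,0,0,0,0],
  [0.03,-0.013,0,0,0,0,0],
  [0.03,-0.013,0,0,0,0,0],
  [0.03,-0.013,0,0,0,0,0],
  [0.03,-0.013,0,0,0,0,0],
  [0.015,-0.0065,0,0,0,0,0],
  [0,0,0,0,0,0,0],
  [0,0,0,0,0,0,0],
])

```text
time: 7.35
ee_pos: [494.9, 167.7, 405.4]
ee_rot: [-0.0, 0.855, 0.518, -0.001]
wrist_force: [-1.3, 0.4, -0.6]
grip_width: 39.3
```

```bash
python3 - <<'E'
from h import *; from cell import ctrl
report(ctrl.state(),[493.2,190,395],1.09)
s=ctrl.snapshot("wrist"); crop(s,0,0,512,384,"w5",1.5)
s=ctrl.snapshot("scene"); crop(s,270,100,160,160,"s5",5)
E
```

```text
t 7.35 pos [494.9 167.7 405.4] yaw 1.0898 z [-0.0025 -0.0015 -1.    ] F [-1.3  0.4 -0.6] T [-0.02 -0.05  0.  ] w 39.3 q [ 0.33  0.29  0.07  1.36 -0.    0.81]
turn rotvec(tool): [-0.0016  0.0025 -0.0002]
shift before-turn frame [ 19.  -11.8  10.4]  after-turn frame [ 19.  -11.8  10.4]
```

View pics/w5.png

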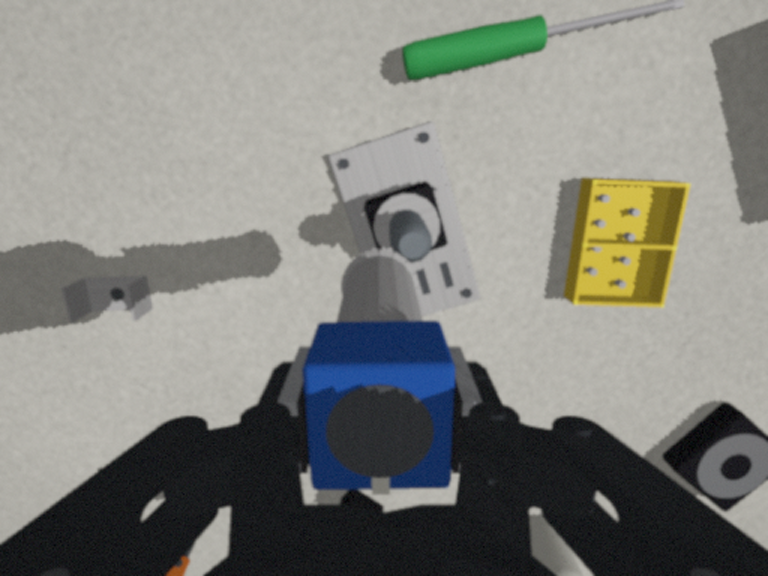

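View pics/s5.png

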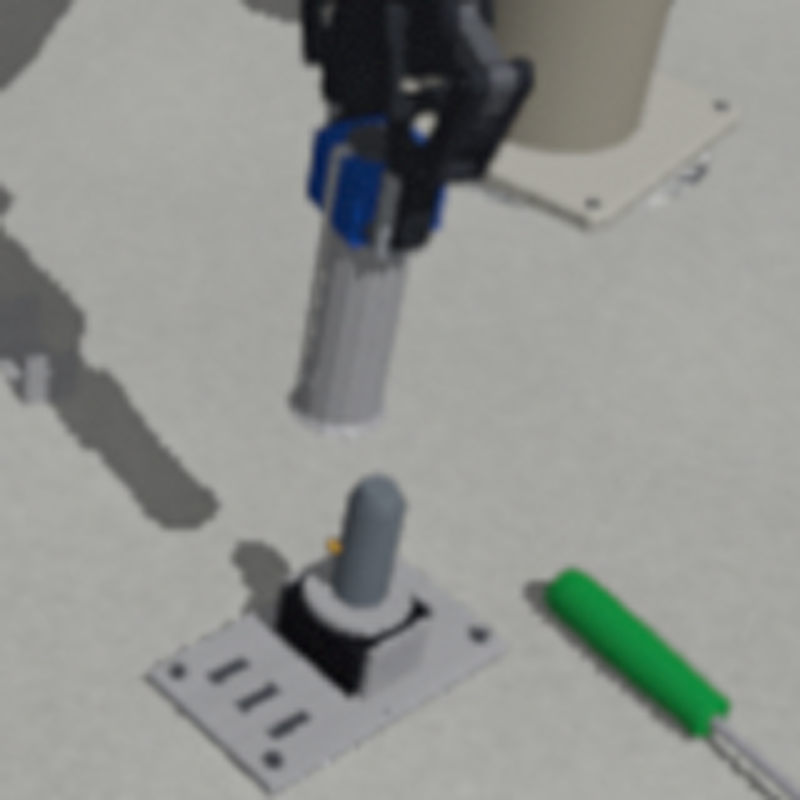

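```bash
python3 - <<'E'
from h import *; from cell import ctrl
w=ctrl.snapshot("wrist"); t=ctrl.snapshot("top")
crop(w,200,90,130,110,"w6",6); crop(t,160,180,100,90,"t6",8)
for s in (w,t):print(proj(s,[[491,191.2,45],[491,191.2,107]]))
E
```

```text
[[270.99512597 152.78658051]
 [274.81229848 165.52695434]]
[[198.49918671 230.94764429]
 [194.93934071 230.55984241]]
```

View pics/w6.png

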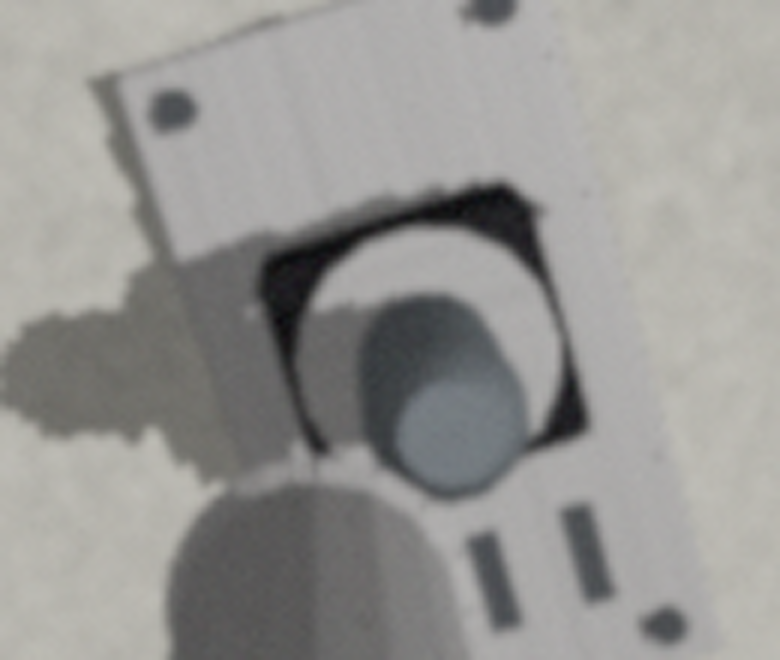

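View pics/t6.png

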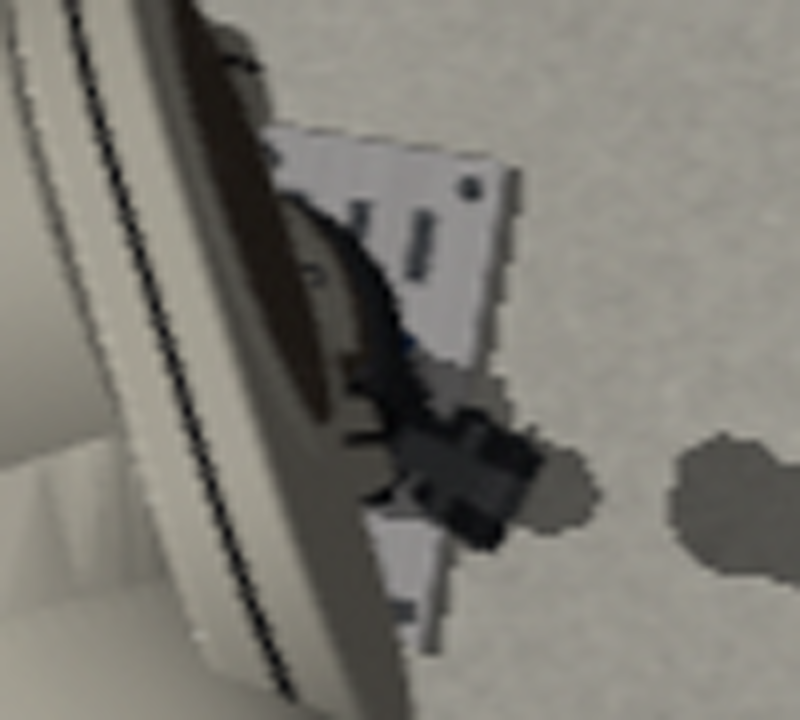

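```bash
python3 - <<'E'
from h import *; from cell import ctrl
w=ctrl.snapshot("wrist");f=lambda u,v:(200+u/6-.4,90+v/6-.4)
print(atz(w,f(460,438),106),atz(w,f(430,353),45))
report(ctrl.state(),[493.2,190,395],1.09)
# bore bottom in wrist, predicted
st=ctrl.state(); print(proj(w,st["ee_pos"]+tool(st).apply([[0,-2.5,137],[0,-2.5,267]])))
E
```

```text
[490.07248276 193.43734626 106.        ] [487.55209615 193.57248117  45.        ]
t 7.6 pos [495.4 166.6 406.8] yaw 1.0872 z [-0.e+00 -2.e-04 -1.e+00] F [-0.3  0.2 -1. ] T [-0.04  0.03  0.02] w 39.3 q [ 0.32  0.28  0.07  1.36 -0.    0.81]
turn rotvec(tool): [ 0.0001  0.0002 -0.0028]
shift before-turn frame [ 19.7 -12.9  11.7]  after-turn frame [ 19.7 -12.8  11.8]
[[251.6179395  286.8998691 ]
 [252.33394787 189.65727697]]
```

Emit:
play_rows([
  [0.01,-0.007,0.006,0,0,0,0],
  [0.01,-0.007,0.006,0,0,-0.002,0],
  [0,0,0.005,0,0,0,0],
  [0,0,0,0,0,0,0],
  [0,0,0,0,0,0,0],
  [0,0,0,0,0,0,0],
])

```text
time: 8.2
ee_pos: [492.3, 191.8, 389.8]
ee_rot: [0.0, 0.855, 0.519, 0.0]
wrist_force: [0.2, 0.2, -0.4]
grip_width: 39.5
```

```bash
python3 - <<'E'
from h import *; from cell import ctrl
st=ctrl.state();report(st,[492.5,190.8,390],1.09)
w=ctrl.snapshot("wrist"); crop(w,170,100,160,130,"w7",5)
s=ctrl.snapshot("scene"); crop(s,310,140,80,80,"s7",10)
c=st["ee_pos"]+tool(st).apply([0,-2.5,267]); print("tube bottom",c, (proj(s,[c,[490.3,192,107],[490.3,192,45]])-[310,140])*10)
E
```

```text
t 8.2 pos [492.3 191.8 389.8] yaw 1.0909 z [ 2.e-04 -0.e+00 -1.e+00] F [ 0.2  0.2 -0.4] T [-0.02 -0.04 -0.01] w 39.5 q [ 0.37  0.3   0.05  1.32 -0.    0.85]
turn rotvec(tool): [ 0.0002 -0.0001  0.0009]
shift before-turn frame [-0.8  0.6 -0.2]  after-turn frame [-0.8  0.6 -0.2]
tube bottom [490.18080391 192.98292828 122.84397393] [[373.24941033 513.53410672]
 [357.35816659 567.83401668]
 [313.93445236 774.97642851]]
```

View pics/w7.png

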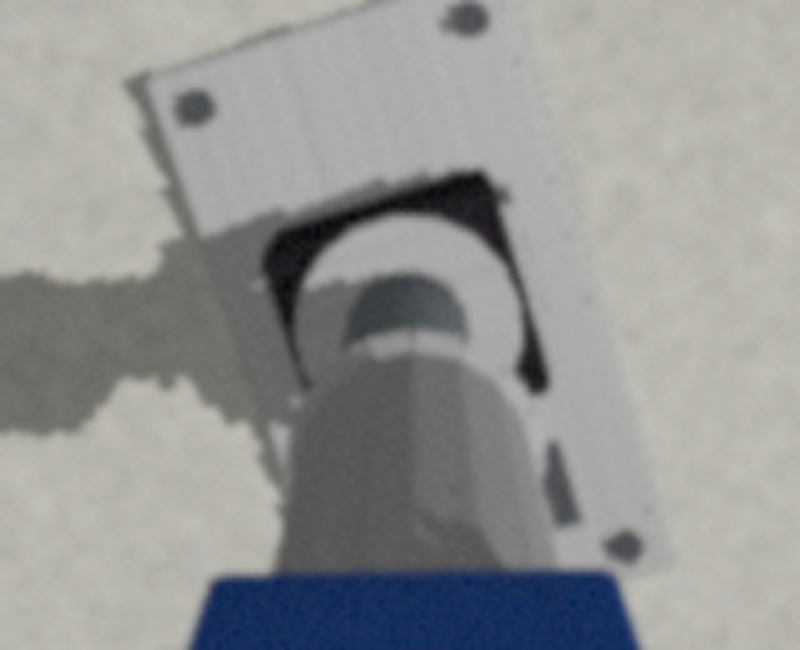

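View pics/s7.png

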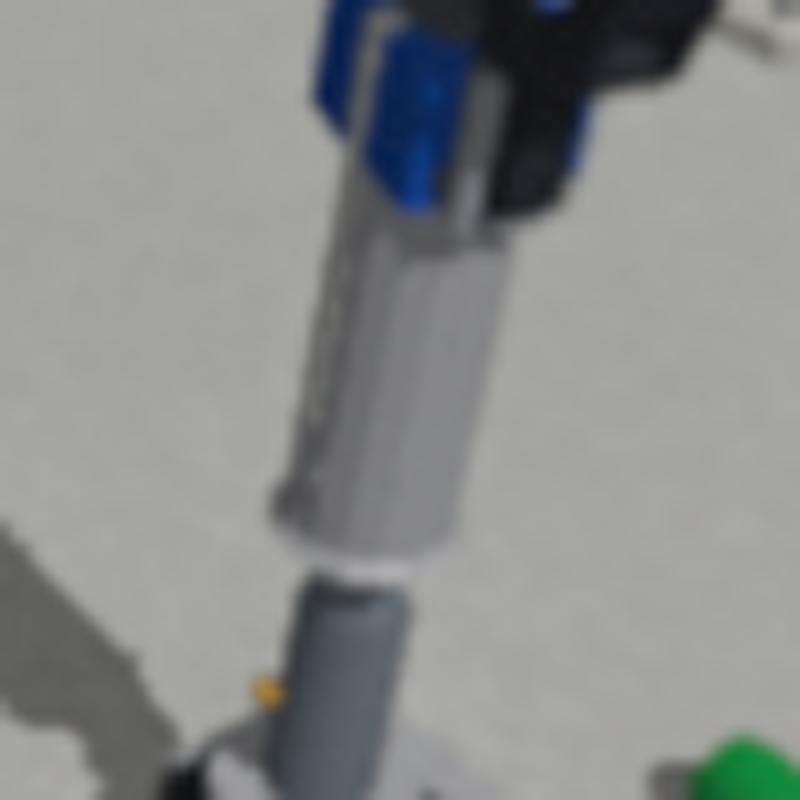

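Emit:
play_rows([
  [0,0,0.005,0,0,0,0],
  [0,0,0.005,0,0,0,0],
  [0,0,0.004,0,0,0,0],
  [0,0,0.003,0,0,0,0],
  [0,0,0.003,0,0,0,0],
  [0,0,0,0,0,0,0],
])

```text
time: 8.9
ee_pos: [492.2, 191.8, 369.1]
ee_rot: [-0.0, 0.855, 0.519, -0.001]
wrist_force: [0.1, 0.6, -1.0]
grip_width: 39.7
```

Emit:
play_rows([
  [0,0,0.002,0,0,0,0],
  [0,0,0.002,0,0,0,0],
  [0,0,0,0,0,0,0],
])

```text
time: 9.2
ee_pos: [492.2, 191.8, 365.5]
ee_rot: [-0.0, 0.855, 0.519, -0.0]
wrist_force: [-0.2, 0.6, -0.6]
grip_width: 39.6
```

Emit:
play_rows([
  [0,0,0.002,0,0,0,0],
  [0,0,0.002,0,0,0,0],
  [0,0,0,0,0,0,0],
])

```text
time: 9.5
ee_pos: [492.0, 191.8, 361.4]
ee_rot: [-0.0, 0.855, 0.519, -0.0]
wrist_force: [-1.2, -0.2, -0.4]
grip_width: 39.4
```

```bash
python3 - <<'E'
from h import *; from cell import ctrl
st=ctrl.state();report(st,[492.5,190.8,340],1.09)
w=ctrl.snapshot("wrist"); crop(w,170,100,160,130,"w8",5)
s=ctrl.snapshot("scene"); crop(s,310,140,80,80,"s8",10)
E
```

```text
t 9.5 pos [492.  191.8 361.4] yaw 1.091 z [-1.e-03 -1.e-04 -1.e+00] F [-1.2 -0.2 -0.4] T [-0.05  0.35 -0.02] w 39.4 q [ 0.37  0.32 -0.    1.25  0.    0.85]
turn rotvec(tool): [-0.0008  0.0006  0.001 ]
shift before-turn frame [-0.7  0.9 21.4]  after-turn frame [-0.7  0.9 21.4]
```

View pics/w8.png

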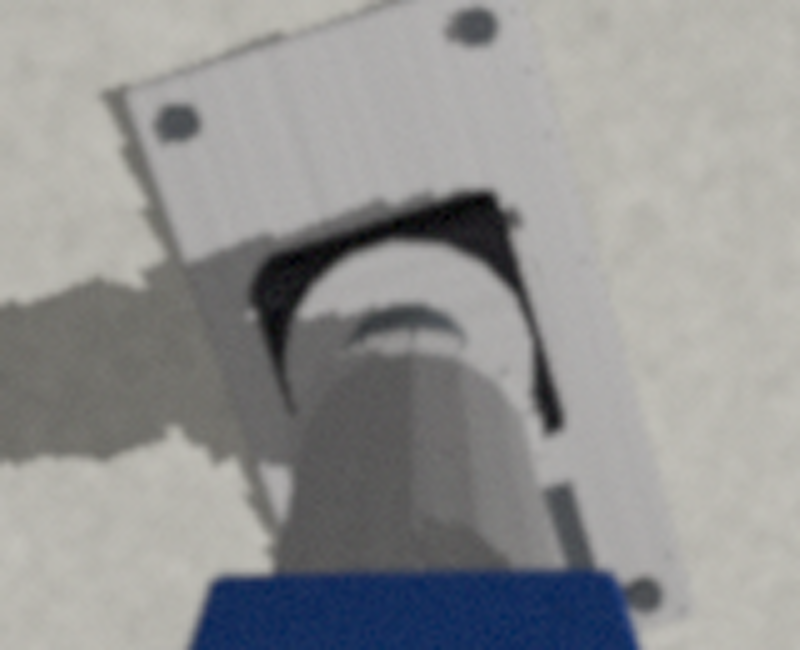

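View pics/s8.png

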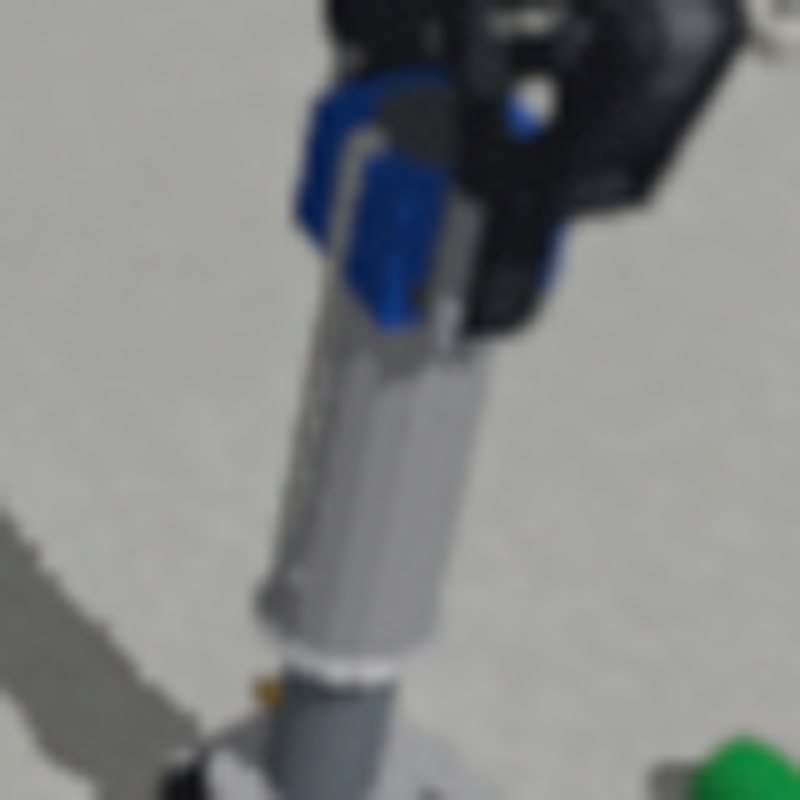

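Emit:
play_rows([
  [-0.0003,-0.0007,0.002,0,0,0,0],
  [0,0,0.002,0,0,0,0],
  [0,0,0,0,0,0,0],
])

```text
time: 9.9
ee_pos: [491.3, 191.9, 357.1]
ee_rot: [-0.0, 0.855, 0.519, -0.0]
wrist_force: [-1.0, -0.3, -1.5]
grip_width: 39.0
```

Emit:
play_rows([
  [0,0,0.002,0,0,0,0],
  [0,0,0.002,0,0,0,0],
  [0,0,0,0,0,0,0],
])

```text
time: 10.2
ee_pos: [491.4, 191.9, 353.2]
ee_rot: [-0.0, 0.855, 0.519, -0.0]
wrist_force: [-1.5, -0.3, -2.1]
grip_width: 39.3
```

```bash
python3 - <<'E'
from h import *; from cell import ctrl
st=ctrl.state();report(st,[492.5,190.8,340],1.09)
E
```

```text
t 10.2 pos [491.4 191.9 353.2] yaw 1.091 z [-9.e-04 -3.e-04 -1.e+00] F [-1.5 -0.3 -2.1] T [-0.07  0.59 -0.06] w 39.3 q [ 0.37  0.32 -0.02  1.23  0.    0.85]
turn rotvec(tool): [-0.0007  0.0006  0.001 ]
shift before-turn frame [-0.4  1.5 13.2]  after-turn frame [-0.4  1.5 13.2]
```

Emit:
play_rows([
  [-0.0004,-0.0008,0,0,0,0,0],
  [0,0,0.002,0,0,0,0],
  [0,0,0.002,0,0,0,0],
  [0,0,0,0,0,0,0],
])

```text
time: 10.6
ee_pos: [490.8, 192.0, 349.5]
ee_rot: [0.0, 0.855, 0.519, 0.0]
wrist_force: [-0.7, 0.6, -1.8]
grip_width: 39.0
```

```bash
python3 - <<'E'
from h import *; from cell import ctrl
st=ctrl.state();report(st,[492.5,190.8,340],1.09)
E
```

```text
t 10.6 pos [490.8 192.  349.5] yaw 1.0909 z [ 4.e-04  0.e+00 -1.e+00] F [-0.7  0.6 -1.8] T [-0.01  0.21  0.03] w 39.0 q [ 0.37  0.32 -0.03  1.22 -0.    0.85]
turn rotvec(tool): [ 0.0003 -0.0002  0.0009]
shift before-turn frame [-0.3  2.1  9.5]  after-turn frame [-0.3  2.1  9.5]
```

Emit:
play_rows([
  [-0.0001,-0.0003,0.002,0,0,0,0],
  [0,0,0.002,0,0,0,0],
  [0,0,0.002,0,0,0,0],
  [0,0,0,0,0,0,0],
])

```text
time: 11.0
ee_pos: [490.4, 192.0, 343.4]
ee_rot: [-0.0, 0.855, 0.519, -0.0]
wrist_force: [-0.1, 0.1, -0.2]
grip_width: 39.5
```

Emit:
play_rows([
  [0,0,0.0015,0,0,0,0],
  [0,0,0.0015,0,0,0,0],
  [0,0,0,0,0,0,0],
])

```text
time: 11.3
ee_pos: [490.3, 192.0, 340.5]
ee_rot: [-0.0, 0.855, 0.519, -0.0]
wrist_force: [-0.4, 0.2, -1.6]
grip_width: 39.4
```

Emit:
play_rows([
  [0,0,0.0015,0,0,0,0],
  [0,0,0.0015,0,0,0,0],
  [0,0,0,0,0,0,0],
])

```text
time: 11.6
ee_pos: [490.2, 192.0, 337.4]
ee_rot: [-0.0, 0.855, 0.519, -0.0]
wrist_force: [0.1, -0.4, -1.2]
grip_width: 39.3
```

```bash
python3 - <<'E'
from h import *; from cell import ctrl
st=ctrl.state();report(st,[492.5,190.8,340],1.09)
s=ctrl.snapshot("scene"); crop(s,310,140,80,80,"s9",10)
E
```

```text
t 11.6 pos [490.2 192.  337.4] yaw 1.091 z [-4.e-04 -2.e-04 -1.e+00] F [ 0.1 -0.4 -1.2] T [ 0.03 -0.02 -0.01] w 39.3 q [ 0.37  0.33 -0.05  1.19  0.    0.85]
turn rotvec(tool): [-0.0003  0.0003  0.001 ]
shift before-turn frame [ 0.   2.5 -2.6]  after-turn frame [ 0.   2.5 -2.6]
```

View pics/s9.png

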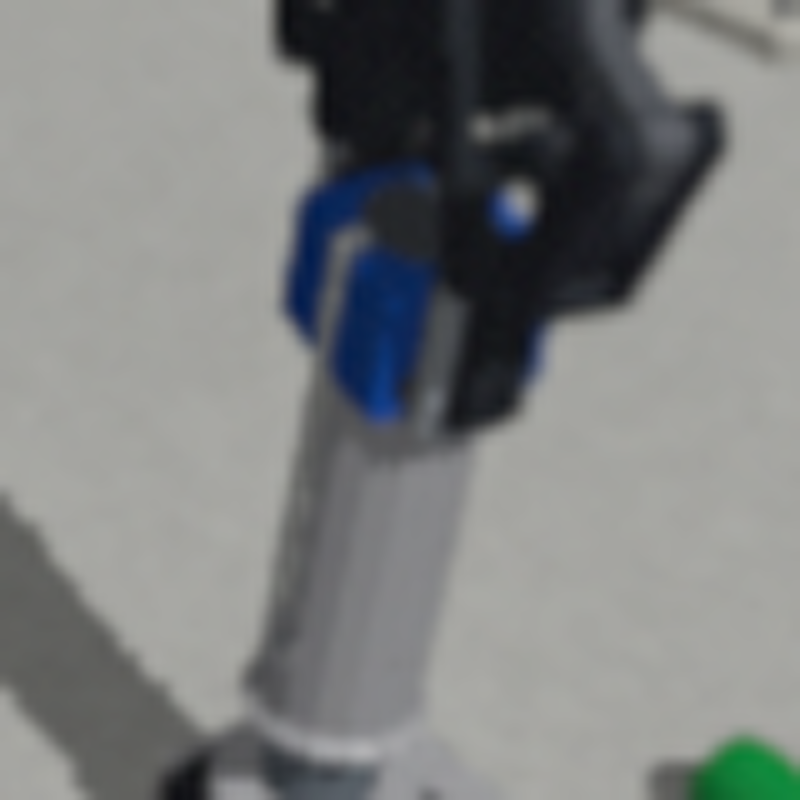

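Emit:
play_rows([
  [0,0,0.001,0,0,0,0],
  [0,0,0.001,0,0,0,0],
  [0,0,0.001,0,0,0,0],
])

```text
time: 11.95
ee_pos: [490.5, 191.8, 335.7]
ee_rot: [0.001, 0.855, 0.519, 0.001]
wrist_force: [-2.3, -1.2, 8.1]
grip_width: 39.2
```

Emit:
play_rows([
  [0,0,0.001,0,0,0,0],
  [0,0,0.001,0,0,0,0],
  [0,0,0.001,0,0,0,0],
])

```text
time: 12.25
ee_pos: [490.3, 191.7, 334.8]
ee_rot: [0.001, 0.855, 0.519, 0.001]
wrist_force: [-4.2, -2.9, 20.9]
grip_width: 39.2
```

Emit:
play_rows([
  [0,0,0.001,0,0,0,0],
  [0,0,0.001,0,0,0,0],
  [0,0,0.001,0,0,0,0],
])

```text
time: 12.55
ee_pos: [490.3, 191.7, 330.1]
ee_rot: [0.001, 0.855, 0.519, 0.001]
wrist_force: [-0.3, -1.5, 1.1]
grip_width: 39.3
```

```bash
python3 - <<'E'
from h import *; from cell import ctrl
st=ctrl.state();report(st,[492.5,190.8,340],1.09)
E
```

```text
t 12.55 pos [490.3 191.7 330.1] yaw 1.0908 z [ 2.1e-03 -3.0e-04 -1.0e+00] F [-0.3 -1.5  1.1] T [-0.5   0.04 -0.04] w 39.3 q [ 0.37  0.34 -0.06  1.17 -0.    0.85]
turn rotvec(tool): [ 0.002  -0.0007  0.0008]
shift before-turn frame [ 0.2  2.4 -9.9]  after-turn frame [ 0.2  2.4 -9.9]
```

Emit:
play_rows([
  [0,0,0.0015,0,0,0,0],
  [0,0,0.0015,0,0,0,0],
  [0,0,0.0015,0,0,0,0],
])

```text
time: 12.85
ee_pos: [490.5, 191.8, 323.8]
ee_rot: [0.0, 0.855, 0.519, -0.0]
wrist_force: [0.9, -1.8, 1.1]
grip_width: 39.5
```

Emit:
play_rows([
  [0,0,0.0015,0,0,0,0],
  [0,0,0.0015,0,0,0,0],
  [0,0,0.0015,0,0,0,0],
])

```text
time: 13.15
ee_pos: [490.5, 191.9, 319.4]
ee_rot: [0.0, 0.855, 0.519, -0.0]
wrist_force: [1.4, -2.5, 1.2]
grip_width: 39.4
```

```bash
python3 - <<'E'
from h import *; from cell import ctrl
st=ctrl.state();report(st,[492.5,190.8,312],1.09)
s=ctrl.snapshot("scene"); crop(s,310,140,80,80,"s10",10)
E
```

```text
t 13.15 pos [490.5 191.9 319.4] yaw 1.0909 z [ 2.e-04 -4.e-04 -1.e+00] F [ 1.4 -2.5  1.2] T [-0.71 -0.31  0.03] w 39.4 q [ 0.37  0.34 -0.08  1.15 -0.    0.85]
turn rotvec(tool): [0.0004 0.0002 0.0009]
shift before-turn frame [-0.1  2.3  7.4]  after-turn frame [-0.1  2.3  7.4]
```

View pics/s10.png

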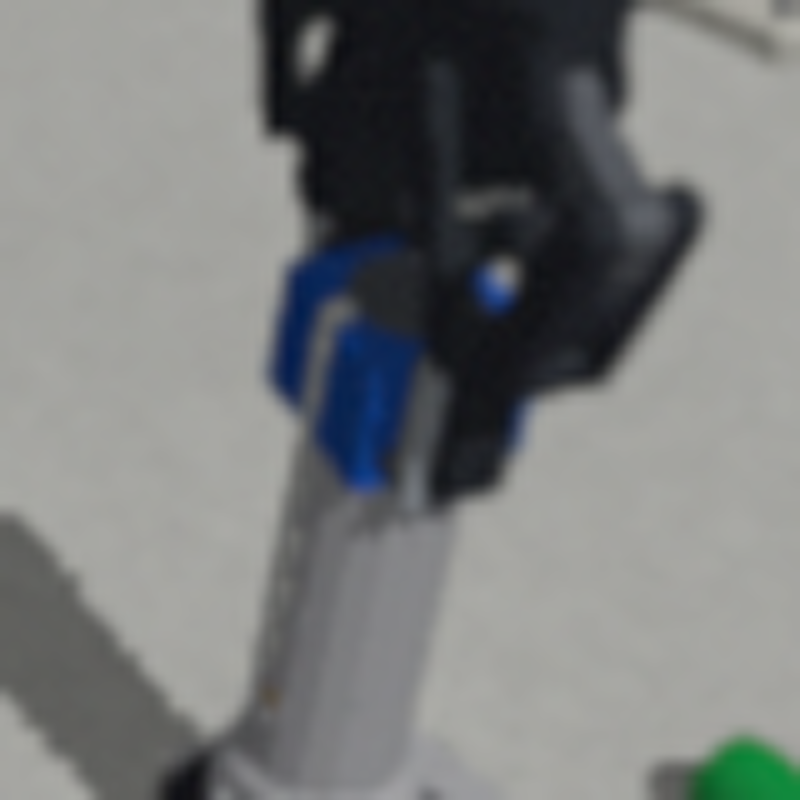

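Emit:
play_rows([
  [0,0,0.0015,0,0,0,0],
  [0,0,0.0015,0,0,0,0],
  [0,0,0.001,0,0,0,0],
  [0,0,0,0,0,0,0],
])

```text
time: 13.6
ee_pos: [490.3, 192.0, 315.4]
ee_rot: [-0.0, 0.855, 0.519, -0.0]
wrist_force: [2.6, -2.3, -2.0]
grip_width: 39.7
```

Emit:
play_rows([
  [0,0,0.001,0,0,0,0],
  [0,0,0.001,0,0,0,0],
  [0,0,0,0,0,0,0],
])

```text
time: 13.9
ee_pos: [490.3, 192.0, 313.5]
ee_rot: [-0.0, 0.855, 0.519, -0.0]
wrist_force: [1.8, -3.1, -2.1]
grip_width: 39.2
```

```bash
python3 - <<'E'
from h import *; from cell import ctrl
st=ctrl.state();report(st,[492.5,190.8,312],1.09)
s=ctrl.snapshot("scene"); crop(s,310,150,80,80,"s11",10)
E
```

```text
t 13.9 pos [490.3 192.  313.5] yaw 1.091 z [-2.e-04  0.e+00 -1.e+00] F [ 1.8 -3.1 -2.1] T [-0.61 -0.57  0.03] w 39.2 q [ 0.37  0.35 -0.09  1.13  0.    0.85]
turn rotvec(tool): [-0.0002  0.      0.001 ]
shift before-turn frame [-0.1  2.5  1.5]  after-turn frame [-0.1  2.5  1.5]
```

View pics/s11.png

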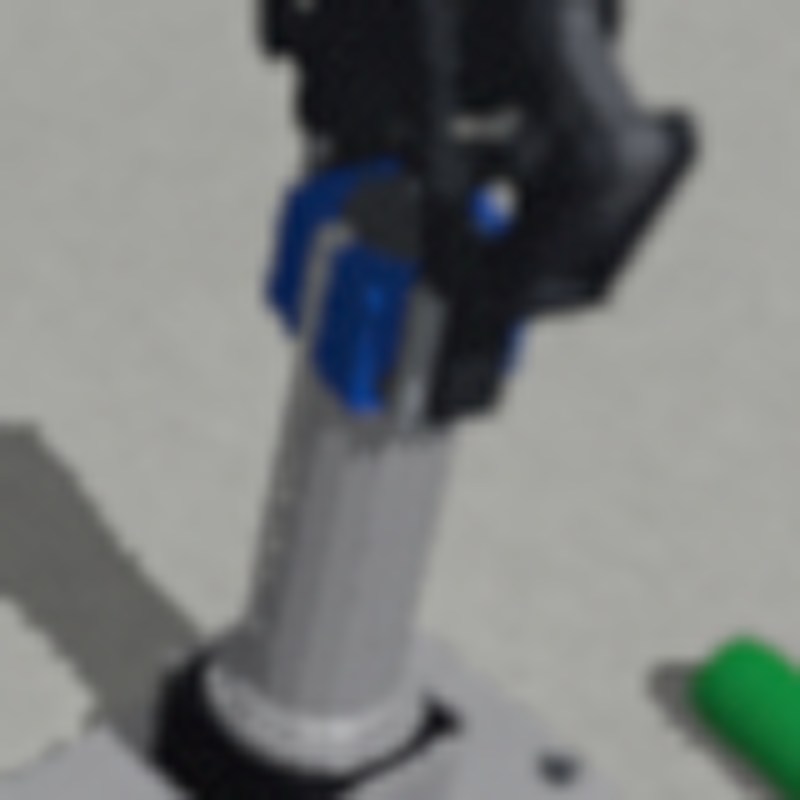

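Emit:
play_rows([
  [0,0,0.0008,0,0,0,0],
  [0,0,0,0,0,0,0],
])

```text
time: 14.15
ee_pos: [490.3, 192.0, 312.8]
ee_rot: [-0.0, 0.855, 0.519, -0.0]
wrist_force: [1.2, -2.2, -1.7]
grip_width: 39.6
```

Emit:
play_rows([
  [0,0,0.0008,0,0,0,0],
  [0,0,0,0,0,0,0],
])

```text
time: 14.35
ee_pos: [490.3, 192.0, 312.3]
ee_rot: [0.0, 0.855, 0.519, 0.0]
wrist_force: [1.2, -3.1, 0.6]
grip_width: 39.3
```

Emit:
play_rows([
  [0,0,0.0008,0,0,0,0],
  [0,0,0,0,0,0,0],
])

```text
time: 14.55
ee_pos: [490.3, 191.9, 312.2]
ee_rot: [0.0, 0.855, 0.519, 0.0]
wrist_force: [0.4, -2.5, 5.5]
grip_width: 39.4
```

Emit:
play_rows([
  [-0.0001,0,0,0,0,0.03,0],
  [-0.0001,0,0,0,0,0.03,0],
  [0,0,0,0,0,0.03,0],
  [-0.0001,0,0,0,0,0.03,0],
  [-0.0001,0,0,0,0,0.03,0],
  [0,0,0,0,0,0.03,0],
])

```text
time: 15.15
ee_pos: [490.2, 191.7, 312.2]
ee_rot: [0.0, 0.898, 0.439, 0.001]
wrist_force: [0.9, -2.9, 5.1]
grip_width: 39.1
```

```bash
python3 - <<'E'
from h import *; from cell import ctrl
st=ctrl.state();report(st,[492.5,190.8,312],1.09)
s=ctrl.snapshot("scene"); crop(s,310,150,80,80,"s12",10)
E
```

```text
t 15.15 pos [490.2 191.7 312.2] yaw 0.9096 z [ 1.3e-03  4.0e-04 -1.0e+00] F [ 0.9 -2.9  5.1] T [-0.85 -0.06  0.05] w 39.1 q [ 0.37  0.35 -0.09  1.13 -0.    1.03]
turn rotvec(tool): [ 0.0008 -0.001  -0.1804]
shift before-turn frame [0.7 2.3 0.2]  after-turn frame [0.3 2.4 0.2]
```

View pics/s12.png

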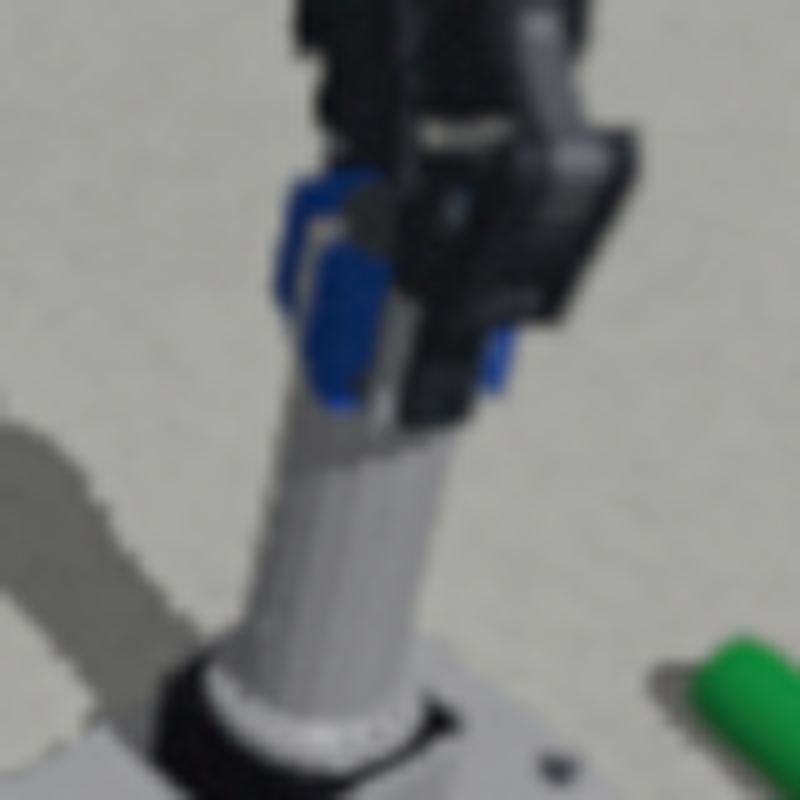

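Emit:
play_rows([
  [-0.0001,0,0,0,0,0.03,0],
  [-0.0001,0,0,0,0,0.03,0],
  [0,0,0,0,0,0,0],
])

```text
time: 15.5
ee_pos: [490.2, 191.6, 312.2]
ee_rot: [0.0, 0.911, 0.412, 0.001]
wrist_force: [0.7, -3.1, 5.0]
grip_width: 39.6
```

```bash
python3 - <<'E'
from h import *; from cell import ctrl
report(ctrl.state(),None)
E
```

```text
t 15.5 pos [490.2 191.6 312.2] yaw 0.8502 z [ 1.4e-03  6.0e-04 -1.0e+00] F [ 0.7 -3.1  5. ] T [-0.75 -0.11  0.02] w 39.6 q [ 0.37  0.35 -0.09  1.13  0.    1.09]
turn rotvec(tool): [ 0.0006 -0.0014 -0.    ]
```

Emit:
play_rows([
  [-0.0001,0,0,0,0,0.03,0],
  [-0.0001,0,0,0,0,0.03,0],
  [0,0,0,0,0,0,0],
])

```text
time: 15.8
ee_pos: [490.1, 191.4, 312.2]
ee_rot: [-0.0, 0.923, 0.385, 0.001]
wrist_force: [1.3, -2.5, 6.1]
grip_width: 39.2
```

```bash
python3 - <<'E'
from h import *; from cell import ctrl
report(ctrl.state(),None)
E
```

```text
t 15.8 pos [490.1 191.4 312.2] yaw 0.7901 z [ 1.5e-03  7.0e-04 -1.0e+00] F [ 1.3 -2.5  6.1] T [-0.67 -0.22  0.02] w 39.2 q [ 0.37  0.35 -0.09  1.13  0.    1.15]
turn rotvec(tool): [ 0.0006 -0.0015 -0.    ]
```

Emit:
play_rows([
  [-0.0001,0,0,0,0,0.03,0],
  [-0.0001,0,0,0,0,0.03,0],
  [0,0,0,0,0,0,0],
])

```text
time: 16.1
ee_pos: [489.8, 191.3, 312.2]
ee_rot: [-0.0, 0.934, 0.357, 0.001]
wrist_force: [0.6, -2.8, 5.9]
grip_width: 39.6
```

```bash
python3 - <<'E'
from h import *; from cell import ctrl
report(ctrl.state(),None)
s=ctrl.snapshot("scene"); crop(s,310,150,80,80,"s13",10)
E
```

```text
t 16.1 pos [489.8 191.3 312.2] yaw 0.7301 z [ 1.2e-03  7.0e-04 -1.0e+00] F [ 0.6 -2.8  5.9] T [-0.8  -0.14 -0.09] w 39.6 q [ 0.37  0.35 -0.09  1.13  0.    1.21]
turn rotvec(tool): [ 0.0003 -0.0013 -0.    ]
```

View pics/s13.png

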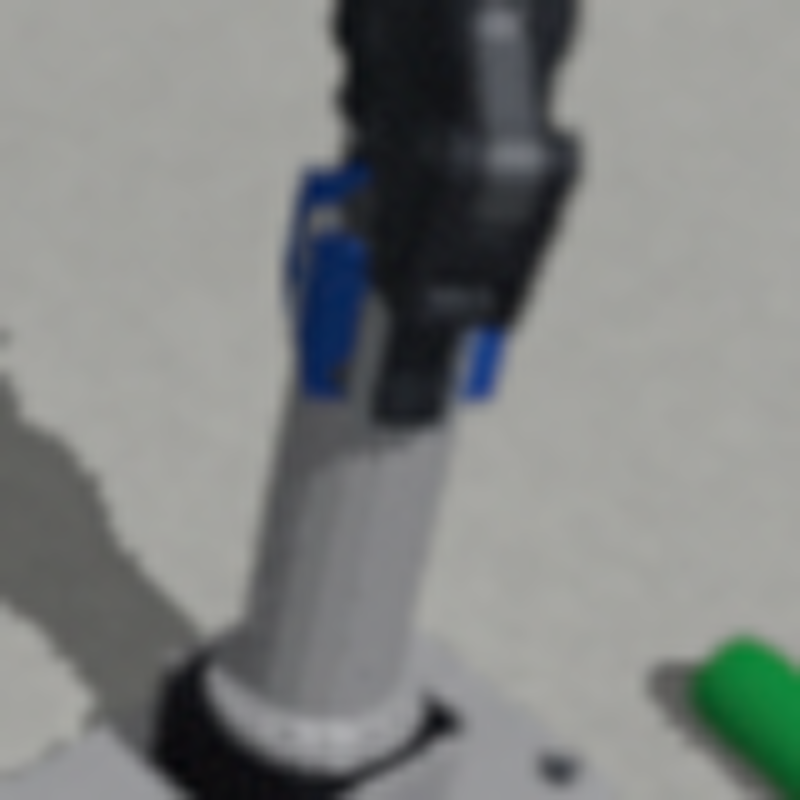

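Emit:
play_rows([
  [-0.0001,0,0,0,0,0.03,0],
  [0,0,0,0,0,0,0],
])

```text
time: 16.35
ee_pos: [489.7, 191.3, 312.2]
ee_rot: [-0.0, 0.939, 0.343, 0.001]
wrist_force: [0.1, -2.8, 4.9]
grip_width: 39.6
```

```bash
python3 - <<'E'
from h import *; from cell import ctrl
report(ctrl.state(),None)
E
```

```text
t 16.35 pos [489.7 191.3 312.2] yaw 0.7003 z [ 0.001  0.001 -1.   ] F [ 0.1 -2.8  4.9] T [-0.71 -0.09  0.02] w 39.6 q [ 0.37  0.35 -0.09  1.13  0.    1.24]
turn rotvec(tool): [-0.0001 -0.0014  0.    ]
```

Emit:
play_rows([
  [-0.0001,0,0,0,0,0.03,0],
  [0,0,0,0,0,0,0],
])

```text
time: 16.55
ee_pos: [489.6, 191.4, 312.2]
ee_rot: [-0.001, 0.944, 0.329, 0.001]
wrist_force: [0.1, -2.1, 5.7]
grip_width: 39.4
```

```bash
python3 - <<'E'
from h import *; from cell import ctrl
report(ctrl.state(),None)
E
```

```text
t 16.55 pos [489.6 191.4 312.2] yaw 0.6705 z [ 0.001   0.0015 -1.    ] F [ 0.1 -2.1  5.7] T [-0.52 -0.06  0.01] w 39.4 q [ 0.37  0.35 -0.1   1.13  0.    1.27]
turn rotvec(tool): [-0.0006 -0.0017  0.    ]
```

Emit:
play_rows([
  [-0.0001,0,0,0,0,0.03,0],
  [0,0,0,0,0,0,0],
])

```text
time: 16.75
ee_pos: [489.6, 191.5, 312.2]
ee_rot: [-0.001, 0.949, 0.315, 0.001]
wrist_force: [0.7, -1.5, 5.5]
grip_width: 39.3
```

```bash
python3 - <<'E'
from h import *; from cell import ctrl
report(ctrl.state(),None)
E
```

```text
t 16.75 pos [489.6 191.5 312.2] yaw 0.6406 z [ 0.001   0.0019 -1.    ] F [ 0.7 -1.5  5.5] T [-0.42 -0.07  0.02] w 39.3 q [ 0.37  0.35 -0.1   1.13  0.    1.3 ]
turn rotvec(tool): [-0.0009 -0.002   0.    ]
```

Emit:
play_rows([
  [-0.0001,0,0,0,0,0.03,0],
  [0,0,0,0,0,0,0],
])

```text
time: 16.95
ee_pos: [489.5, 191.5, 312.2]
ee_rot: [-0.001, 0.954, 0.301, 0.001]
wrist_force: [0.8, -1.0, 5.2]
grip_width: 39.2
```

```bash
python3 - <<'E'
from h import *; from cell import ctrl
report(ctrl.state(),None)
E
```

```text
t 16.95 pos [489.5 191.5 312.2] yaw 0.6107 z [ 0.0011  0.0022 -1.    ] F [ 0.8 -1.   5.2] T [-0.32 -0.11  0.04] w 39.2 q [ 0.37  0.35 -0.1   1.13  0.    1.33]
turn rotvec(tool): [-0.0012 -0.0021  0.    ]
```

Emit:
play_rows([
  [-0.0001,0,0,0,0,0.03,0],
  [0,0,0,0,0,0,0],
])

```text
time: 17.15
ee_pos: [489.5, 191.5, 312.2]
ee_rot: [-0.001, 0.958, 0.286, 0.001]
wrist_force: [0.5, -1.2, 5.3]
grip_width: 39.4
```

```bash
python3 - <<'E'
from h import *; from cell import ctrl
report(ctrl.state(),None)
s=ctrl.snapshot("scene"); crop(s,310,150,80,80,"s14",10)
E
```

```text
t 17.15 pos [489.5 191.5 312.2] yaw 0.5802 z [ 0.0012  0.0023 -1.    ] F [ 0.5 -1.2  5.3] T [-0.22 -0.15  0.01] w 39.4 q [ 0.37  0.35 -0.1   1.13  0.    1.36]
turn rotvec(tool): [-0.0012 -0.0023  0.    ]
```

View pics/s14.png

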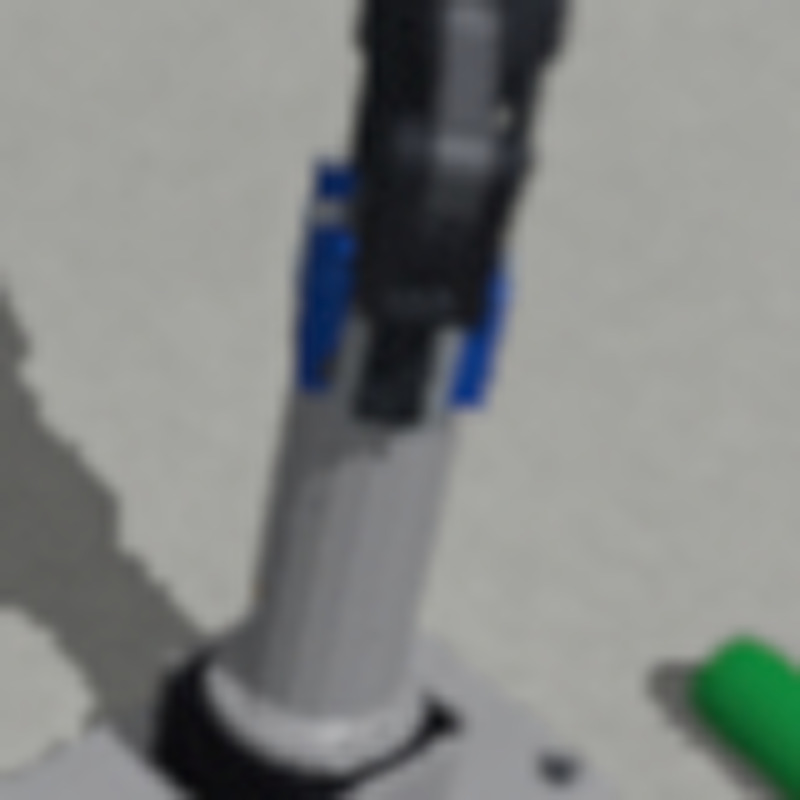

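Emit:
play_rows([
  [-0.0001,0,0,0,0,0.03,0],
  [0,0,0,0,0,0,0],
])

```text
time: 17.4
ee_pos: [489.4, 191.5, 312.2]
ee_rot: [-0.001, 0.962, 0.272, 0.001]
wrist_force: [0.3, -0.4, 5.6]
grip_width: 39.2
```

```bash
python3 - <<'E'
from h import *; from cell import ctrl
report(ctrl.state(),None)
E
```

```text
t 17.4 pos [489.4 191.5 312.2] yaw 0.5503 z [ 0.0014  0.0024 -1.    ] F [ 0.3 -0.4  5.6] T [-0.23 -0.19  0.05] w 39.2 q [ 0.37  0.35 -0.1   1.13  0.    1.39]
turn rotvec(tool): [-0.0013 -0.0024  0.    ]
```

Emit:
play_rows([
  [-0.0001,0,0,0,0,0.03,0],
  [0,0,0,0,0,0,0],
])

```text
time: 17.6
ee_pos: [489.4, 191.4, 312.2]
ee_rot: [-0.001, 0.966, 0.257, 0.001]
wrist_force: [1.7, -0.6, 6.2]
grip_width: 39.5
```

```bash
python3 - <<'E'
from h import *; from cell import ctrl
report(ctrl.state(),None)
w=ctrl.snapshot("wrist"); crop(w,100,134,300,250,"w15",2.5)
E
```

```text
t 17.6 pos [489.4 191.4 312.2] yaw 0.5203 z [ 0.0015  0.0024 -1.    ] F [ 1.7 -0.6  6.2] T [-0.19 -0.15 -0.01] w 39.5 q [ 0.37  0.35 -0.1   1.12  0.    1.42]
turn rotvec(tool): [-0.0014 -0.0025  0.    ]
```

View pics/w15.png

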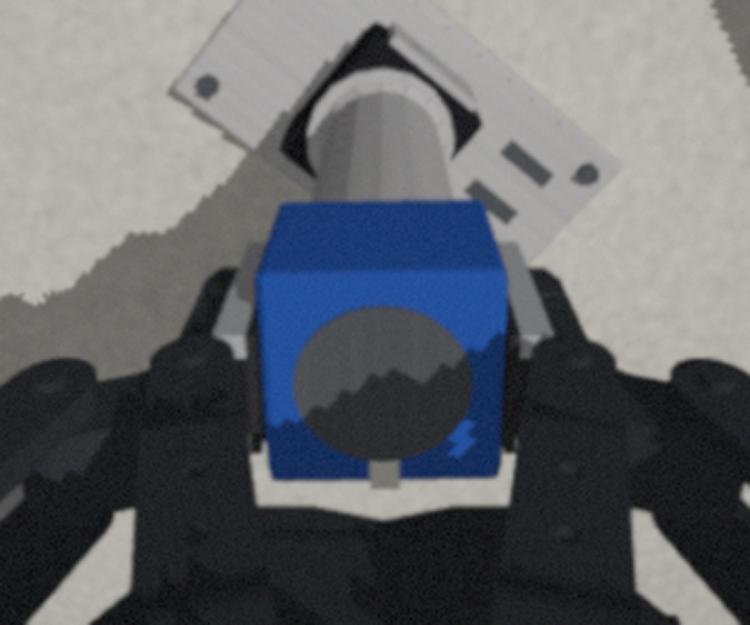

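```bash
python3 - <<'E'
import pickle;from h import *
d=pickle.load(open("s0.pkl","rb"));t=d["top"];s=d["scene"]
print("cam",-s["R"].T@s["t"],-t["R"].T@t["t"])
for yaw in (-.6,-.7,-.8,-.9,-1,-1.1,-1.2):
  P=[[490+r*np.cos(yaw),192+r*np.sin(yaw),z] for r,z in((13,70),(18.5,70),(16,73))]
  o=proj(t,[[490,192,107]])[0];o2=proj(s,[[490,192,107]])[0]
  print(yaw,np.round((proj(t,P)-o)*8,0).tolist(),np.round((proj(s,P)-o2)*8,0).tolist())
R=lambda im,u,v,w,h:cv2.resize(im[v:v+h,u:u+w,::-1],None,fx=12,fy=12,interpolation=cv2.INTER_CUBIC)
cv2.imwrite("pics/d.png",np.hstack([R(t["image"],185,212,30,34),R(s["image"],330,190,30,34)]))
E
```

```text
cam [1068.65726334  491.04781201  658.74101321] [ 473.95362823   44.18792093 1189.5364525 ]
-0.6 [[43.0, -36.0], [54.0, -52.0], [48.0, -45.0]] [[-66.0, 107.0], [-85.0, 109.0], [-75.0, 100.0]]
-0.7 [[47.0, -33.0], [59.0, -48.0], [52.0, -41.0]] [[-67.0, 104.0], [-87.0, 105.0], [-76.0, 96.0]]
-0.8 [[50.0, -30.0], [64.0, -43.0], [56.0, -38.0]] [[-68.0, 100.0], [-88.0, 100.0], [-77.0, 92.0]]
-0.9 [[53.0, -27.0], [68.0, -39.0], [60.0, -33.0]] [[-69.0, 97.0], [-89.0, 95.0], [-78.0, 88.0]]
-1 [[55.0, -23.0], [72.0, -33.0], [63.0, -29.0]] [[-69.0, 94.0], [-89.0, 91.0], [-78.0, 84.0]]
-1.1 [[58.0, -19.0], [75.0, -28.0], [66.0, -24.0]] [[-68.0, 91.0], [-88.0, 86.0], [-77.0, 80.0]]
-1.2 [[59.0, -15.0], [77.0, -22.0], [68.0, -19.0]] [[-67.0, 88.0], [-86.0, 82.0], [-76.0, 77.0]]
```

View pics/d.png

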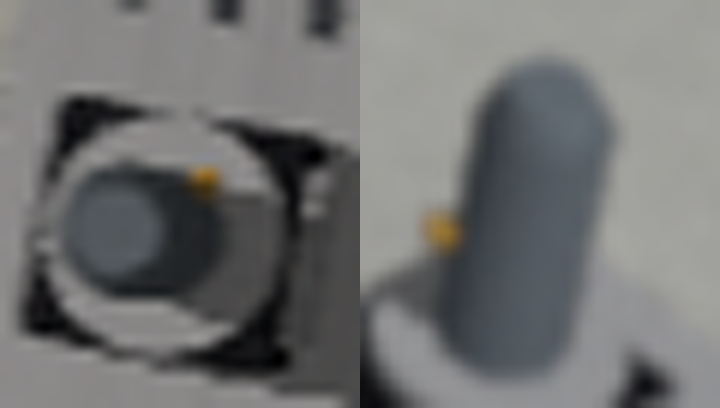

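Emit:
play_rows([
  [-0.0001,0,0,0,0,0.03,0],
  [0,0,0,0,0,0.03,0],
  [0,0,0,0,0,0,0],
])

```text
time: 17.95
ee_pos: [489.4, 191.4, 312.2]
ee_rot: [-0.001, 0.974, 0.228, 0.001]
wrist_force: [1.1, -0.0, 5.3]
grip_width: 39.3
```

```bash
python3 - <<'E'
from h import *; from cell import ctrl
report(ctrl.state(),None)
E
```

```text
t 17.95 pos [489.4 191.4 312.2] yaw 0.4604 z [ 0.0018  0.0026 -1.    ] F [ 1.1 -0.   5.3] T [-0.03 -0.28  0.03] w 39.3 q [ 0.37  0.35 -0.1   1.12  0.    1.48]
turn rotvec(tool): [-0.0015 -0.0027  0.    ]
```

Emit:
play_rows([
  [-0.0001,0,0,0,0,0.03,0],
  [0,0,0,0,0,0,0],
])

```text
time: 18.15
ee_pos: [489.5, 191.5, 312.2]
ee_rot: [-0.001, 0.977, 0.214, 0.001]
wrist_force: [2.5, 1.2, 5.8]
grip_width: 39.1
```

```bash
python3 - <<'E'
from h import *; from cell import ctrl
report(ctrl.state(),None)
E
```

```text
t 18.15 pos [489.5 191.5 312.2] yaw 0.4308 z [ 0.0024  0.0028 -1.    ] F [2.5 1.2 5.8] T [ 0.3  -0.53  0.1 ] w 39.1 q [ 0.37  0.35 -0.1   1.12  0.    1.51]
turn rotvec(tool): [-0.0015 -0.0034  0.    ]
```

Emit:
play_rows([
  [0,0,0,0,0,-0.03,0],
  [0.0001,0,0,0,0,-0.03,0],
  [0,0,0,0,0,0,0],
])

```text
time: 18.45
ee_pos: [489.3, 191.4, 312.2]
ee_rot: [-0.001, 0.97, 0.243, 0.001]
wrist_force: [1.3, 1.1, 7.1]
grip_width: 39.1
```

```bash
python3 - <<'E'
from h import *; from cell import ctrl
report(ctrl.state(),None)
E
```

```text
t 18.45 pos [489.3 191.4 312.2] yaw 0.4915 z [ 0.0011  0.0026 -1.    ] F [1.3 1.1 7.1] T [ 0.21 -0.15 -0.  ] w 39.1 q [ 0.37  0.35 -0.1   1.12  0.    1.45]
turn rotvec(tool): [-0.0017 -0.0022  0.    ]
```

Emit:
play_rows([
  [0,0,0,0,0,-0.03,0],
  [0.0001,0,0,0,0,-0.03,0],
  [0,0,0,0,0,0,0],
])

```text
time: 18.75
ee_pos: [489.1, 191.3, 312.1]
ee_rot: [-0.001, 0.962, 0.272, 0.0]
wrist_force: [0.2, 0.5, 7.2]
grip_width: 39.8
```

```bash
python3 - <<'E'
from h import *; from cell import ctrl
report(ctrl.state(),None)
E
```

```text
t 18.75 pos [489.1 191.3 312.1] yaw 0.5514 z [ 4.0e-04  2.2e-03 -1.0e+00] F [0.2 0.5 7.2] T [ 0.07  0.13 -0.03] w 39.8 q [ 0.37  0.35 -0.1   1.13  0.    1.39]
turn rotvec(tool): [-0.0017 -0.0015  0.    ]
```

Emit:
play_rows([
  [0,0,0,0,0,-0.03,0],
  [0.0001,0,0,0,0,-0.03,0],
  [0,0,0,0,0,0,0],
])

```text
time: 19.05
ee_pos: [489.0, 191.2, 312.1]
ee_rot: [-0.001, 0.954, 0.301, 0.0]
wrist_force: [-1.1, -0.4, 7.9]
grip_width: 39.2
```

```bash
python3 - <<'E'
from h import *; from cell import ctrl
report(ctrl.state(),None)
E
```

```text
t 19.05 pos [489.  191.2 312.1] yaw 0.6114 z [-1.0e-04  1.9e-03 -1.0e+00] F [-1.1 -0.4  7.9] T [ 0.05  0.23 -0.03] w 39.2 q [ 0.37  0.35 -0.1   1.13  0.    1.33]
turn rotvec(tool): [-0.0016 -0.001   0.    ]
```

Emit:
play_rows([
  [0,0,0,0,0,-0.03,0],
  [0.0001,0,0,0,0,-0.03,0],
  [0,0,0,0,0,0,0],
])

```text
time: 19.35
ee_pos: [489.0, 191.2, 312.1]
ee_rot: [-0.001, 0.944, 0.329, 0.0]
wrist_force: [-2.1, 0.6, 8.7]
grip_width: 39.5
```

```bash
python3 - <<'E'
from h import *; from cell import ctrl
report(ctrl.state(),None)
E
```

```text
t 19.35 pos [489.  191.2 312.1] yaw 0.6713 z [-2.0e-04  1.6e-03 -1.0e+00] F [-2.1  0.6  8.7] T [-0.09  0.32 -0.05] w 39.5 q [ 0.37  0.35 -0.1   1.13  0.    1.27]
turn rotvec(tool): [-0.0014 -0.0008  0.    ]
```

Emit:
play_rows([
  [0,0,0,0,0,0.03,0],
  [-0.0001,0,0,0,0,0.03,0],
  [0,0,0,0,0,0.03,0],
  [-0.0001,0,0,0,0,0.03,0],
  [0,0,0,0,0,0.02,0],
  [0,0,0,0,0,0,0],
])

```text
time: 19.95
ee_pos: [489.3, 191.2, 312.2]
ee_rot: [-0.001, 0.965, 0.262, 0.001]
wrist_force: [0.2, -0.1, 7.4]
grip_width: 39.2
```

Emit:
play_rows([
  [0,0,-0.001,0,0,0,0],
  [0,0,-0.001,0,0,0,0],
  [0,0,0,0,0,0,0],
])

```text
time: 20.25
ee_pos: [489.1, 191.0, 312.7]
ee_rot: [-0.0, 0.965, 0.262, -0.0]
wrist_force: [0.9, 1.5, -1.5]
grip_width: 39.5
```

Emit:
play_rows([
  [0,0,-0.001,0,0,0,0],
  [0,0,-0.0005,0,0,0,0],
  [0,0,0,0,0,0,0],
])

```text
time: 20.55
ee_pos: [489.1, 191.0, 314.2]
ee_rot: [-0.0, 0.965, 0.262, -0.0]
wrist_force: [2.0, 3.3, -5.4]
grip_width: 39.6
```

```bash
python3 - <<'E'
from h import *; from cell import ctrl
report(ctrl.state(),None)
E
```

```text
t 20.55 pos [489.1 191.  314.2] yaw 0.5312 z [-1.e-03  4.e-04 -1.e+00] F [ 2.   3.3 -5.4] T [ 0.72 -0.89  0.04] w 39.6 q [ 0.37  0.35 -0.09  1.13  0.    1.41]
turn rotvec(tool): [-0.0008  0.0006 -0.    ]
```

Emit:
play_rows([
  [0,0,-0.0007,0,0,0,0],
  [0,0,0,0,0,0,0],
])

```text
time: 20.75
ee_pos: [489.1, 190.9, 314.5]
ee_rot: [-0.0, 0.965, 0.262, -0.001]
wrist_force: [3.6, 2.3, -9.3]
grip_width: 39.6
```

```bash
python3 - <<'E'
from h import *; from cell import ctrl
report(ctrl.state(),None)
s=ctrl.snapshot("scene"); crop(s,310,150,80,80,"s16",10)
E
```

```text
t 20.75 pos [489.1 190.9 314.5] yaw 0.5312 z [-1.2e-03  1.0e-04 -1.0e+00] F [ 3.6  2.3 -9.3] T [ 0.95 -1.12  0.11] w 39.6 q [ 0.37  0.35 -0.09  1.13  0.    1.41]
turn rotvec(tool): [-0.0007  0.001  -0.    ]
```

View pics/s16.png

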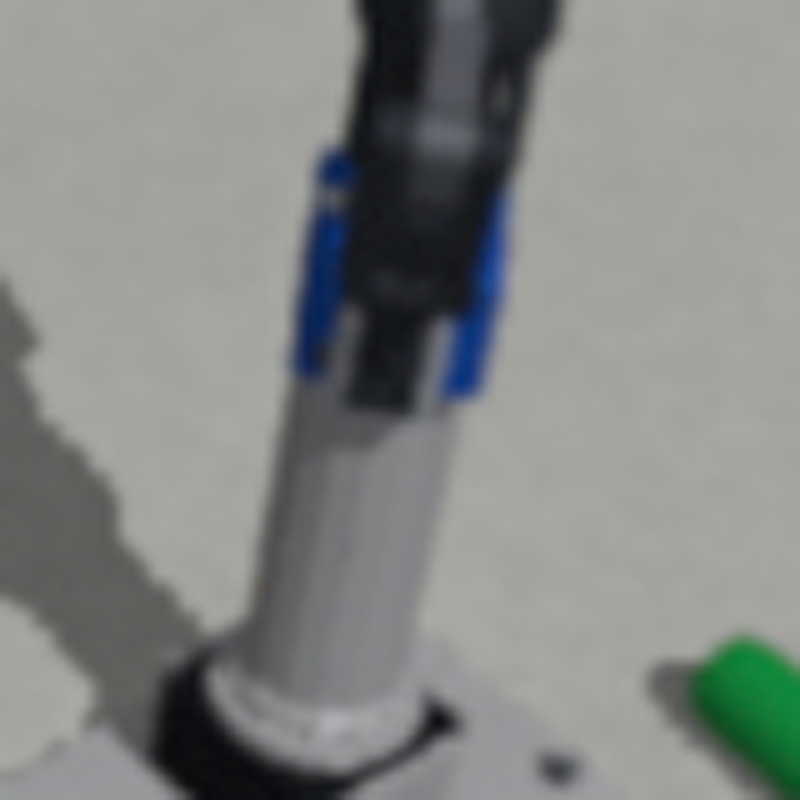

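Emit:
play_rows([
  [0,0,0.001,0,0,0,0],
  [0,0,0.001,0,0,0,0],
  [0,0,0.001,0,0,0,0],
  [0,0,0.0007,0,0,0,0],
  [0,0,0,0,0,0,0],
  [0,0,0,0,0,0,0],
])

```text
time: 21.4
ee_pos: [489.2, 190.7, 312.3]
ee_rot: [0.0, 0.965, 0.262, 0.0]
wrist_force: [0.6, 1.4, 1.9]
grip_width: 39.3
```

```bash
python3 - <<'E'
from h import *; from cell import ctrl
report(ctrl.state(),None)
E
```

```text
t 21.4 pos [489.2 190.7 312.3] yaw 0.5308 z [ 6.e-04  0.e+00 -1.e+00] F [0.6 1.4 1.9] T [ 0.47 -0.32  0.05] w 39.3 q [ 0.37  0.35 -0.1   1.13 -0.    1.41]
turn rotvec(tool): [ 0.0003 -0.0006 -0.    ]
```

Emit:
play_rows([
  [0,0,0,0,0,0,0.6],
  [0,0,0,0,0,0,0.7],
  [0,0,0,0,0,0,0.85],
  [0,0,0,0,0,0,1],
  [0,0,0,0,0,0,1],
  [0,0,0,0,0,0,1],
  [0,0,0,0,0,0,1],
])

```text
time: 22.1
ee_pos: [489.1, 190.8, 311.8]
ee_rot: [0.0, 0.965, 0.262, -0.0]
wrist_force: [-0.1, -1.2, -0.5]
grip_width: 85.4
```

```bash
python3 - <<'E'
from h import *; from cell import ctrl
report(ctrl.state(),None)
w=ctrl.snapshot("wrist"); crop(w,100,134,300,250,"w17",2.5)
s=ctrl.snapshot("scene"); crop(s,310,150,80,80,"s17",10)
E
```

```text
t 22.1 pos [489.1 190.8 311.8] yaw 0.531 z [-1.e-04 -1.e-04 -1.e+00] F [-0.1 -1.2 -0.5] T [ 0.03 -0.02  0.02] w 85.4 q [ 0.37  0.35 -0.1   1.13 -0.    1.41]
turn rotvec(tool): [0.0001 0.0002 0.    ]
```

View pics/w17.png

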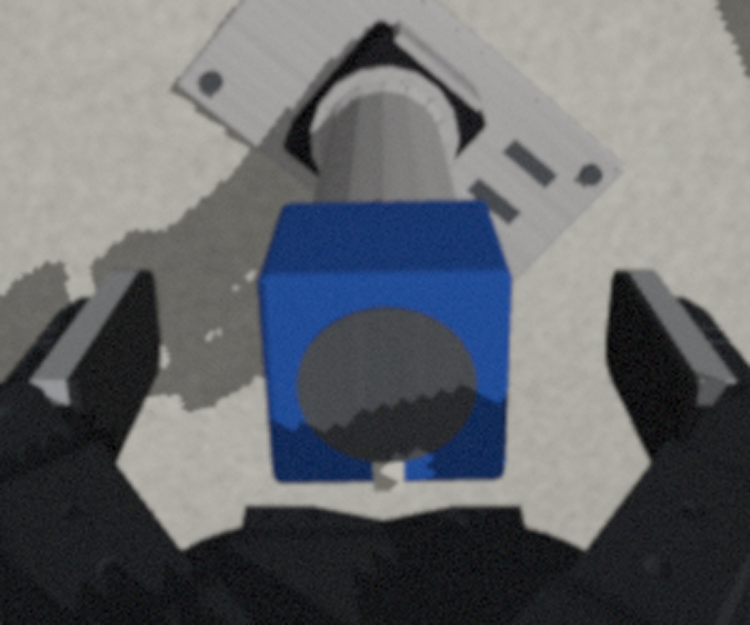

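View pics/s17.png

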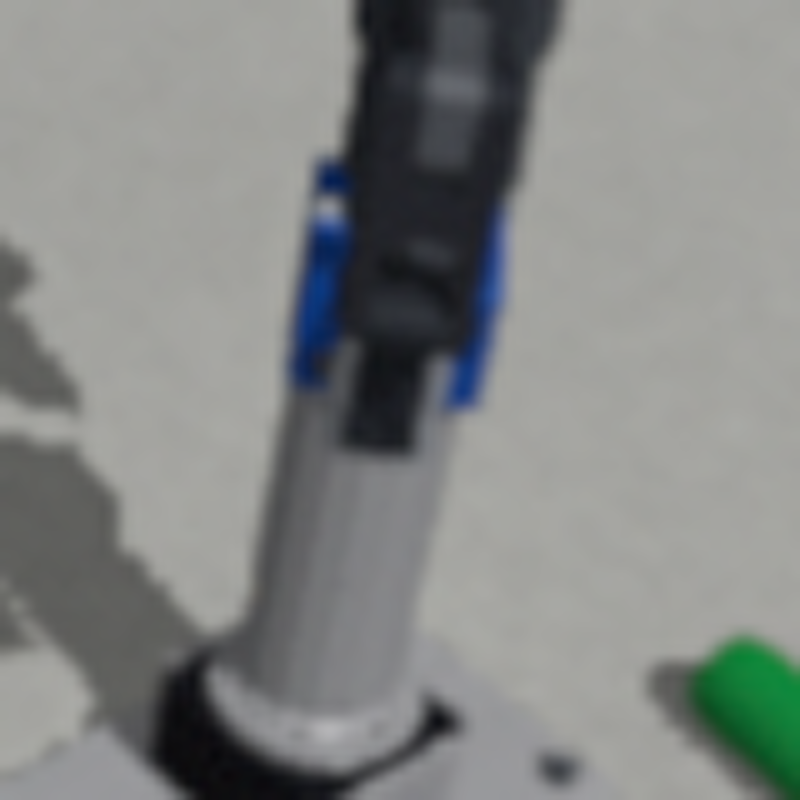

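Emit:
play_rows([
  [0,0,-0.01,0,0,0,1],
  [0,0,-0.02,0,0,0,1],
  [0,0,-0.025,0,0,0,1],
  [0,0,-0.025,0,0,0,1],
  [0,0,-0.025,0,0,0,1],
  [0,0,-0.02,0,0,0,1],
  [0,-0.03,0,0,0,0,1],
  [0,-0.04,0,0,0,0,1],
  [0,-0.04,0,0,0,0,1],
  [0,-0.04,0,0,0,0,1],
  [0,-0.04,0,0,0,0,1],
  [0,0,0,0,0,0,1],
  [0,0,0,0,0,0,1],
])

```text
time: 23.5
ee_pos: [392.3, 355.3, 437.4]
ee_rot: [0.0, 0.965, 0.264, 0.0]
wrist_force: [0.5, -0.4, -0.7]
grip_width: 85.3
```

```bash
python3 - <<'E'
from h import *; from cell import ctrl
report(ctrl.state(),None)
t=ctrl.snapshot("top"); s=ctrl.snapshot("scene");w=ctrl.snapshot("wrist")
f=lambda s,u,v:cv2.resize(s["image"][v:v+60,u:u+60,::-1],(400,400),interpolation=cv2.INTER_CUBIC)
cv2.imwrite("pics/e.png",np.hstack([f(t,165,195),f(s,315,160)]))
crop(w,0,0,512,384,"w18",1.5)
E
```

```text
t 23.5 pos [392.3 355.3 437.4] yaw 0.5334 z [ 6.e-04 -0.e+00 -1.e+00] F [ 0.5 -0.4 -0.7] T [-0.02 -0.03 -0.02] w 85.3 q [ 0.74  0.29  0.15  1.44 -0.    1.77]
turn rotvec(tool): [ 0.0003 -0.0005 -0.    ]
```

View pics/e.png

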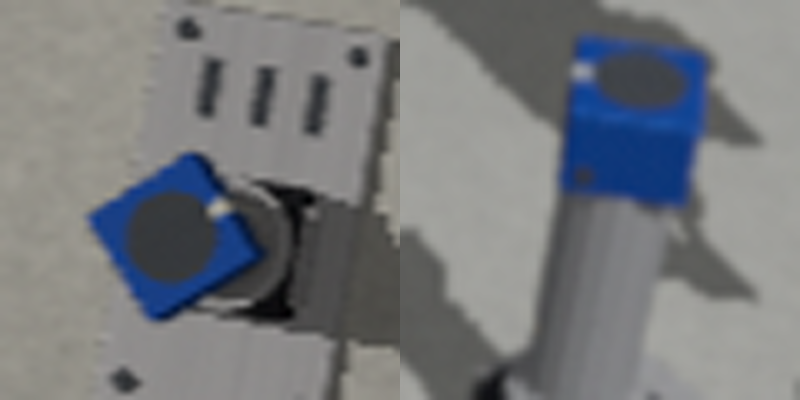

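View pics/w18.png

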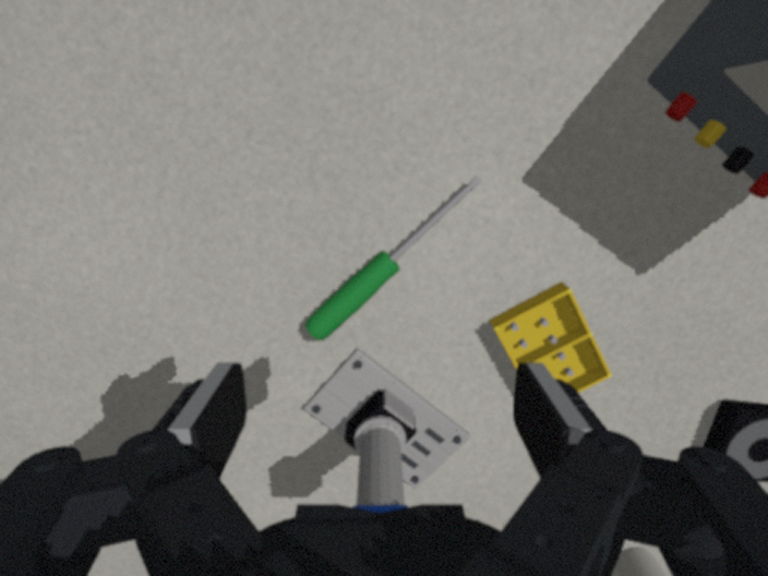

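```bash
python3 - <<'E'
from h import *; from cell import ctrl
w=ctrl.snapshot("wrist");st=ctrl.state();R=tool(st);M=R.as_matrix()
c=-w["R"].T@w["t"]; ct=M.T@(c-st["ee_pos"]); Rc=w["R"]@M; print("cam in tool",ct)
yaw=.53; u=np.array([.505,-.863,0])
foot=np.array([488.3,193.,0]); hole=foot+18*u+[0,0,70]
for d in (120,160,200):
  for a in (0,-.3,.3,-.5,.5):
    for h in (320,380):
      D=(Rot.from_euler("z",yaw)*Rot.from_euler("x",np.pi)*Rot.from_euler("x",a)).as_matrix()
      p=foot+d*u+[0,0,h]; C=p+D@ct; s=dict(w); s["R"]=Rc@D.T; s["t"]=-s["R"]@C
      v=hole-C; z=s["R"]@v
      if z[2]>0: print(d,a,h,np.round(C),np.round(proj(s,hole)[0]),"elev",round(np.degrees(np.arctan2(-v[2],np.hypot(*v[:2])))),"tip",np.round(p+173*D[:,2]))
report(st,foot+160*u+[0,0,437])
E
```

```text
cam in tool [ -0.07752673 -76.3608071   31.41305301]
120 0 320 [510. 155. 289.] [253.  53.] elev 83 tip [549.  89. 147.]
120 0 380 [510. 155. 349.] [253.  62.] elev 85 tip [549.  89. 207.]
120 -0.3 320 [517. 144. 267.] [ 253. -115.] elev 79 tip [575.  45. 155.]
120 -0.3 380 [517. 144. 327.] [253. -90.] elev 82 tip [575.  45. 215.]
120 0.3 320 [507. 160. 313.] [253. 164.] elev 85 tip [523. 134. 155.]
120 0.3 380 [507. 160. 373.] [253. 169.] elev 86 tip [523. 134. 215.]
120 -0.5 320 [523. 134. 256.] [ 253. -321.] elev 75 tip [591.  18. 168.]
120 -0.5 380 [523. 134. 316.] [ 253. -263.] elev 78 tip [591.  18. 228.]
120 0.5 320 [507. 160. 329.] [253. 227.] elev 86 tip [507. 161. 168.]
120 0.5 380 [507. 160. 389.] [253. 231.] elev 86 tip [507. 161. 228.]
160 0 320 [530. 121. 289.] [253. -16.] elev 73 tip [569.  55. 147.]
160 0 380 [530. 121. 349.] [253.   9.] elev 77 tip [569.  55. 207.]
160 -0.3 320 [537. 110. 267.] [ 253. -243.] elev 68 tip [595.  11. 155.]
160 -0.3 380 [537. 110. 327.] [ 253. -180.] elev 73 tip [595.  11. 215.]
160 0.3 320 [527. 126. 313.] [253. 113.] elev 76 tip [543. 
[... 681 characters left out ...]
3.  63.] elev 68 tip [563.  65. 155.]
200 0.3 380 [548.  91. 373.] [253.  88.] elev 72 tip [563.  65. 215.]
200 -0.5 320 [563.  65. 256.] [253. -43.] elev 55 tip [631. -51. 168.]
200 -0.5 380 [563.  65. 316.] [ 253. -574.] elev 62 tip [631. -51. 228.]
200 0.5 320 [548.  91. 329.] [253. 136.] elev 69 tip [547.  92. 168.]
200 0.5 380 [548.  91. 389.] [253. 157.] elev 73 tip [547.  92. 228.]
t 23.7 pos [393.5 353.7 437.1] yaw 0.5292 z [ 2.e-04 -0.e+00 -1.e+00] F [ 0.3  0.9 -0.3] T [-0.08 -0.05 -0.04] w 85.2 q [ 0.73  0.29  0.15  1.43 -0.    1.77]
turn rotvec(tool): [ 0.0002 -0.0002 -0.    ]
shift before-turn frame [7.000e-01 3.465e+02 1.000e-01]  after-turn frame [7.000e-01 3.465e+02 1.000e-01]
```

Emit:
play_rows([
  [0,0.03,0,0,0,0,1],
  [0,0.04,0,0,0,0,1],
  [0,0.04,0,0,0,0,1],
  [0,0.04,0,0,0,0,1],
  [0,0.04,0,0,0,0,1],
  [0,0.04,0,0,0,0,1],
  [0,0.04,0,0,0,0,1],
  [0,0.04,0,0,0,0,1],
  [0,0.04,0,0,0,0,1],
  [0,0.04,0,0,0,0,1],
  [0,0.03,0.01,0,0,0,1],
  [0,0,0.01,0,0,0,1],
  [0,0,0.01,0.1,0,0,1],
  [0,0,0,0.1,0,0,1],
  [0,0,0,0.1,0,0,1],
  [0,0,0,0.1,0,0,1],
  [0,0,0,0.1,0,0,1],
  [0,0,0,0.1,0,0,1],
  [0,0,0,0,0,0,1],
  [0,0,0,0,0,0,1],
])

```text
time: 25.7
ee_pos: [605.7, -7.9, 406.3]
ee_rot: [-0.284, 0.922, 0.25, -0.078]
wrist_force: [-0.6, -0.0, -0.5]
grip_width: 85.2
```

```bash
python3 - <<'E'
from h import *; from cell import ctrl
report(ctrl.state(),None)
w=ctrl.snapshot("wrist")
h=proj(w,[488.3+9,193-15.5,70])[0];print(h)
crop(w,0,0,512,384,"w19",1.5)
crop(w,max(0,h[0]-40),max(0,h[1]-40),80,80,"w20",9)
E
```

```text
t 25.7 pos [605.7  -7.9 406.3] yaw 0.5303 z [-0.2854  0.4857 -0.8262] F [-0.6 -0.  -0.5] T [-0.44 -0.27 -0.02] w 85.2 q [-0.11  0.64  0.55  1.86  0.47  0.84]
turn rotvec(tool): [-5.984e-01  7.000e-04 -2.000e-04]
[253.32517698 168.38462006]
```

View pics/w19.png

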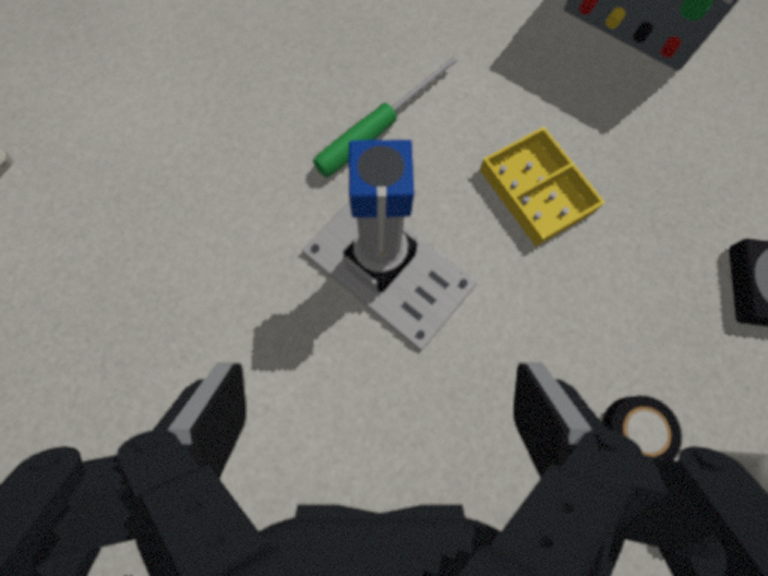

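View pics/w20.png

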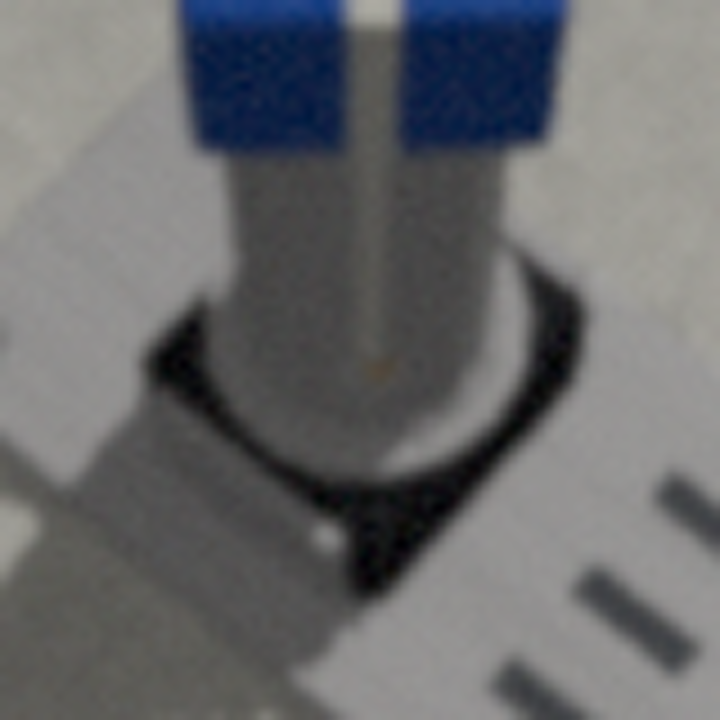

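```bash
python3 - <<'E'
from h import *; from cell import ctrl
ims=[ctrl.snapshot("wrist") for _ in range(4)]
w=np.mean([i["image"].astype(float) for i in ims],0)
h=proj(ims[0],[488.3+9,193-15.5,70])[0].astype(int)
c=w[h[1]-15:h[1]+15,h[0]-20:h[0]+20,::-1]
c=np.clip((c-30)*2.2,0,255).astype(np.uint8)
cv2.imwrite("pics/w21.png",cv2.resize(c,None,fx=18,fy=18,interpolation=cv2.INTER_CUBIC))
E
```

```text
(no output)
```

View pics/w21.png

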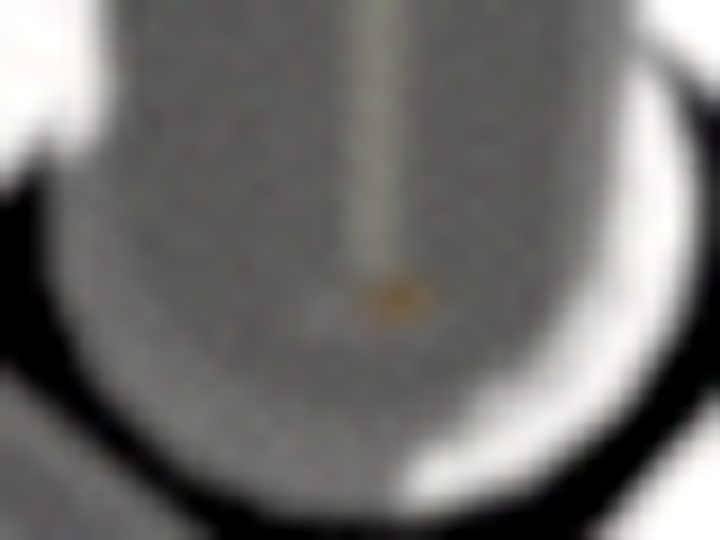

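```bash
python3 - <<'E'
from h import *; from cell import ctrl
s=ctrl.snapshot("top"); crop(s,0,0,512,384,"tf",1.5)
report(ctrl.state(),None)
print(ctrl.sign_off())
E
```

```text
t 26.0 pos [605.4  -7.2 407.5] yaw 0.5316 z [-0.2851  0.4863 -0.826 ] F [ 0.1  0.9 -0.3] T [-0.47 -0.24 -0.04] w 85.4 q [-0.11  0.64  0.55  1.87  0.47  0.84]
turn rotvec(tool): [-5.988e-01 -9.000e-04  3.000e-04]
the job is handed in; nothing more can be done
None
```

View pics/tf.png

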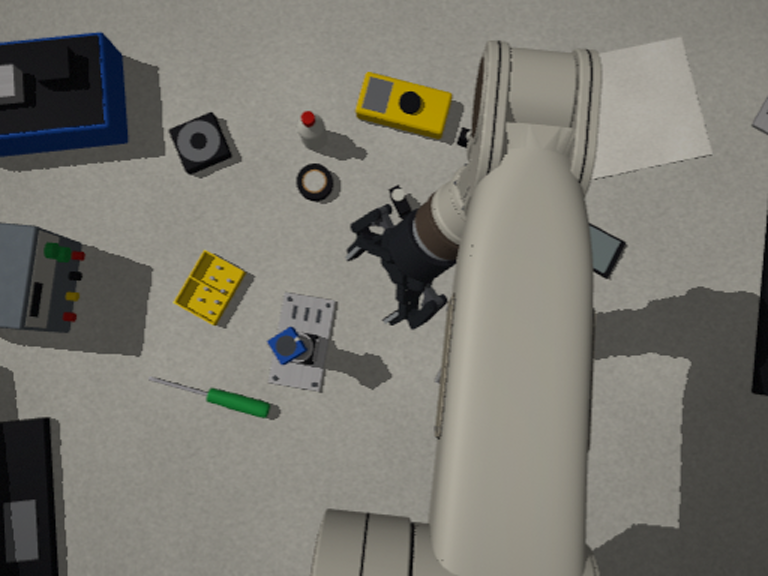

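I fitted the shin tube onto the spigot, seated it, turned it until the button came out through the hole, released it and handed the job in at 26 s.

- **Seating:** the tube came to rest with the tool 45.0 mm above its height on the bench, which matches the seat. The highest vertical wrist force I read was 21 N, when the mouth wedged the button in. I only read forces at the end of each move, so I did not see the peaks in between.
- **Lock:** I took the drop and then reversal of the side force while turning to mean the button was in the hole. Trial turns both ways met only gentle forces, so they prove little. A trial lift was resisted from about 2 mm (-9.3 N at 2.3 mm), and I lowered the tube again.
- **After release:** the tube stands upright on the flange. The wrist camera shows brass in the hole under the white line.
- **Disagreement:** the button sits about 1.5 mm off the middle of the hole, close to one edge. That fits with the first pictures, which put the button about 0.1 rad from where I stopped turning. I judged it fully out and left it, but I could not read how far the button was pressed.
- **Bench:** the tape, tray and driver are where they were at the start. In the last picture the arm hides the spare and the bracket and covers part of the servo and phone. The robot was clear of them with no sign of contact, but I did not check them in the picture.

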